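# Ready the weight forceps over the case column

## Task

Get ready for taking out a check weight: put the middle-sized beech weight case squarely in the middle of the large one, then the smallest squarely on top of that, with the large one left where it stands. Then pick the sprung forceps up off their rest, squeeze them until the pointer pin stands in the notch of the black marker, and hold them level and still at that gap with the tips over the middle of the top lid, about 3 cm above it and touching nothing. Finish while still holding them like that (do not let go or put them down), and leave everything else on the bench where it is.

Things in the scene. Friction and masses are not known exactly. Their poses are not given: they have to be found in the camera images.
- large_case_mid (a point): Large weight case: closed plain beech box with a lid seam, 80 x 80 mm and 45 mm high; this point is its centre, half-way up (22.5 mm above its underside). x and y axes square to its sides, z up through its lid. Already standing on the bench at the left: the foot of the column. Mass about 0.6 kg.
- middle_case_mid (a point): Middle weight case: closed plain beech box with a lid seam, 60 x 60 mm and 38 mm high; this point is its centre, half-way up (19 mm above its underside). x and y axes square to its sides, z up through its lid. Loose on the bench, about 0.25 kg.
- small_case_mid (a point): Small weight case: closed plain beech box with a lid seam, 46 x 46 mm and 32 mm high; this point is its centre, half-way up (16 mm above its underside). x and y axes square to its sides, z up through its lid. Loose on the bench, about 0.14 kg.
- forceps_grip (a point): Middle of the knurled grip (plates 30 mm long, 18 mm high) of the steel forceps (230 mm, 80 g), lying on their rest; 9 mm above their underside. x: to the tips along the middle line of the open forceps; y: to the sprung arm. Hinge 120 mm behind, tips 100 mm ahead. Grip 33 mm wide over its plates when open, less 120 mm x joint angle when squeezed: 19 to 26 mm at the mark, spring force 6 to 12 N.
- forceps_tips (a point): Point between the tips, 5 mm above the forceps' underside, 99 mm ahead of the grip point and half-way between the tips when squeezed about to the mark (10 mm towards the fixed arm from the open middle line). With the grip held from both sides it lies 99 mm ahead of the middle of the jaws.
- forceps_arm (a joint): Angle by which the sprung arm has been squeezed, rad: 0 open (tips about 40 mm apart) to 0.17 almost shut. Springs back when let go. The upright dark pointer pin stands on this arm 200 mm from the hinge, so it travels 0.2 m x angle.
- forceps_mark (a joint): Setting of the black marker on the forceps' cross bar, 80 mm ahead of the grip, m: the pin stands in the middle of the marker's 8 mm wide notch when 0.2 x forceps_arm equals this value. Set between 0.012 and 0.024; stiff, stays as set.
- check_weight: Polished steel check weight with a knob, 22 mm diameter, 36 mm high, standing between the places of the two loose cases. Bystander, leave it where it is. Origin at the centre of its underside.
- tape_roll: Roll of tan tape lying flat, 68 mm diameter, 19 mm high, near the robot. Bystander, leave it where it is. Origin at the centre of its underside.
- dish: White shallow dish, 64 mm diameter, 14 mm high, near the large case. Bystander, leave it where it is. Origin at the centre of its underside.
- beaker: Steel beaker, 68 mm diameter, 85 mm high, beyond the large case. Bystander, leave it where it is. Origin at the centre of its underside.
- powder_jar: White plastic wide-necked jar, 100 mm diameter, 142 mm high, far side of the bench. Bystander, leave it where it is. Origin at the centre of its underside.
- ring_key: Flat blue plastic ring key, 170 mm long, lying on the far right. Bystander, leave it where it is. Origin at the centre of its underside.
- pointer (a point): Top of the pointer pin (2.4 mm thick, dark, upright) on the sprung arm, 200 mm from the hinge.
- mark (a point): Middle of the notch between the two small black cheeks of the marker, on the cross bar over the arms; y axis along the cross bar, as the forceps' y.
- rest: Beige forceps rest, fixed: foot plate 200 x 70 x 6 mm and two flat-topped bars 30 mm high, 14 mm wide, 95 mm behind and 48 mm ahead of the grip, which carry the forceps; free space between. Origin on the bench below the grip, x along the forceps towards the tips.
There are look-alikes about, which are no part of the job. What is shaped like the part that bears forceps_grip but blue or red is not meant.

How it is judged:
By the outcome, as a careful person would: the job done as asked, in the order asked, and still so for the second after the job is handed in, while the arm keeps its last pose, push and grip.
It also fails if it takes over 69 s, if anything falls off the work surface, if the arm or the gripper's body presses on something with over 40 N, if the wrist force passes 120 N, or if a joint passes its speed limit or range.

## Robot

A 6-joint arm with a two-finger parallel gripper is mounted at the origin on the work surface. World frame = base frame: x ahead of the robot, y to its left, z up, the work surface at z = 0. Lengths are in mm, angles in rad, forces in N, time in s.
With the tool pointing down it reaches from about 275 to 750 mm from the base axis. Payload 10.2 kg.
Tool frame: the origin (TCP) lies at the very end of the fingers, on their centre line; the grasp point (between the pads) lies 19 mm behind it; z points along the fingers, y is the direction in which the jaws open and shut (so a half turn about z gives the same grasp; the last joint's range is limited). The gripper opens to 85 mm and grips with 20 to 120 N. Pads are 22 mm wide; open, the fingers measure 114 mm over their backs; the gripper's body (76 mm by 85 mm) begins 54 mm behind the grasp point. The pads swing forward as they close: fully open they stand 13 mm farther back than shut.
Start: joints at [0.927, 0.313, 1.498, -0, 1.331, -0.223], TCP at [214.471, 479.201, 231.294] pointing down, gripper open.
Joint ranges: [-2.94, 2.94], [-0.97, 2.17], [0.19, 2.56], [-1.23, 4.37], [0.02, 3.11], [-2.88, 2.88]. Speed limits (rad/s): [2.39, 2.39, 3.01, 3.14, 3.14, 3.14].

## Interface

Orientations are given as a unit quaternion [w, x, y, z].
In Python, from rig import readout, cams, finish_job gives the robot as it stands. The module is installed in compiled form; this text tells all that it offers.
- The arm moves only by the tool carry_out, never from a script. Its argument "steps" is one flat list of numbers, 7 for each row, row after row: the shift along the tool's x, y, z in cm, then the turn, a rotation vector about the tool's x, y, z in units of 5 degrees (1.0 is 5 degrees), then the opening, from -1 (shut) to 1 (fully open), so that 0 is half open. In form: [x, y, z, ax, ay, az, hand, x, y, z, ax, ay, az, hand, ...]. A call has 1 to 20 rows; each row shifts and turns the commanded pose from where the row before left it, along the tool's axes as they then stand; what a row does not reach is not made up. A row lasts 1/12 s, in which the tool goes at most 41.7 mm and 7.16 degrees, less where a joint would pass 70% of its speed; a pose out of reach is approached as far as the arm can. A call with a gripper value outside its range is refused whole. The fingers move at their own pace and stop on an object; "grip_force" is the grip in N (left out, the last holds). Time passes only in rows, so rows that do not move let the fingers close. It gives the time, the measured TCP pose, the force and the opening at its end, in the units of the state.
- readout.sense(): the state, without advancing time (a new reading comes with each control period).
- cams.capture(name): name is "scene" or "top" or "wrist"; returns the picture (400x640x3 uint8, red, green, blue); there is no depth.
- cams.calibration(name): a dict with "fx", "fy", "cx", "cy" (pixels), "R" (3x3) and "t" (3): a world point X has camera coordinates R X + t; the wrist camera has in their place "T_tool_cam" (4x4, takes a point from camera to tool coordinates, whose origin is the TCP and whose axes are the flange's). Camera axes: x right, y down, z forward; pixel columns grow to the right and rows downward; lengths in mm; the calibration is good to about 2 mm. A picture is of the moment at which its call begins: read the wrist's pose just before it. calibration takes no time and is no camera call.
- finish_job(): hands the job in, once; it reports no verdict.
The state is a dict: "time_s": time; "joints": joint angles; "dq": joint speeds; "tau": joint torques, N m; "eef_pos": TCP position; "ee_rot": TCP orientation; "force": force on the tool from outside, world axes, zero at the start; "wrist_torque": the same for the moment, N m; "grip_width": opening from 0.0 (shut) to 1.0 (fully open).
Only numpy, scipy, OpenCV 4.12 (cv2) and the standard library are available. Lean on these libraries where they do the work, as an engineer would, in place of code of your own. Each camera call takes 0.05 s, during which the arm holds its last target.

## Working session

There is one attempt and no reset: what is moved stays moved. The work goes in short steps, Python scripts to look and compute and a tool call to move; the robot and the scene stay as the last step left them, time stands still between calls to the robot, and variables do not carry over. Pictures are saved under pics/ and viewed, and the job is handed in when it is done.

Besides the shell and the picture viewer there is one more tool, called after "Call:" as a command line: name --argument value ..., lists and objects as JSON in quotes. carry_out: Moves the arm, as the interface text tells. Its arguments: {"type":"object","properties":{"steps":{"type":"array","items":{"type":"number"}},"grip_force":{"type":"number"}},"required":["steps"]}

```bash
mkdir -p pics; python3 - <<'E'
from rig import readout,cams
import cv2,json
s=readout.sense();print(s)
for n in ("scene","top","wrist"):
    im=cams.capture(n);cv2.imwrite(f"pics/{n}0.png",im[:,:,::-1])
    print(n,cams.calibration(n))
E
```

```text
{'time_s': 0.0, 'joints': array([ 9.26610908e-01,  3.13477661e-01,  1.49843784e+00, -3.66355703e-05,
        1.33097961e+00, -2.23402361e-01]), 'dq': array([ 3.18751154e-04, -1.59918686e-03, -1.51766878e-03,  2.59856415e-05,
        1.95041037e-04, -2.77468454e-04]), 'tau': array([-7.50077265e-05, -4.12259066e+01, -2.59741455e+01, -2.19152294e-04,
        4.09469329e-03,  2.80166802e-05]), 'eef_pos': array([214.31423055, 478.98685257, 230.72063282]), 'ee_rot': array([-2.57577354e-04,  2.08838500e-01,  9.77949925e-01, -5.98384237e-04]), 'force': array([0.02297965, 0.30544678, 0.23777637]), 'wrist_torque': array([ 0.04902345,  0.00077233, -0.03676003]), 'grip_width': 0.9979249531752578}
scene {'fx': 406.19059381862047, 'fy': 406.19059381862047, 'cx': 320.7059600440588, 'cy': 200.15253656841395, 'R': array([[-0.42003152,  0.90748372,  0.0068427 ],
       [ 0.4811836 ,  0.22909751, -0.84615405],
       [-0.76943867, -0.35211877, -0.53289446]]), 't': array([ 331.13288531, -169.49654723, 1365.33183901])}
top {'fx': 512.4576787389975, 'fy': 512.4576787389975, 'cx': 319.729382397134, 'cy': 202.56659778463316, 'R': array([[ 0.02279644, -0.99956561,  0.01867927],
       [-0.98828485, -0.02535162, -0.15050035],
       [ 0.15090852, -0.01502957, -0.98843347]]), 't': array([-147.92645186,  509.5379721 , 1489.14676303])}
wrist {'fx': 298.55801041329266, 'fy': 298.55801041329266, 'cx': 317.81976712977314, 'cy': 198.55713220691754, 'T_tool_cam': array([[-7.60560667e-04, -9.49402428e-01, -3.14061222e-01,
         8.15824596e+01],
       [ 9.99999407e-01, -9.66828569e-04,  5.01014336e-04,
         2.79941262e-01],
       [-7.79307589e-04, -3.14060655e-01,  9.49402600e-01,
        -1.43466107e+02],
       [ 0.00000000e+00,  0.00000000e+00,  0.00000000e+00,
         1.00000000e+00]])}
```

View pics/scene0.png

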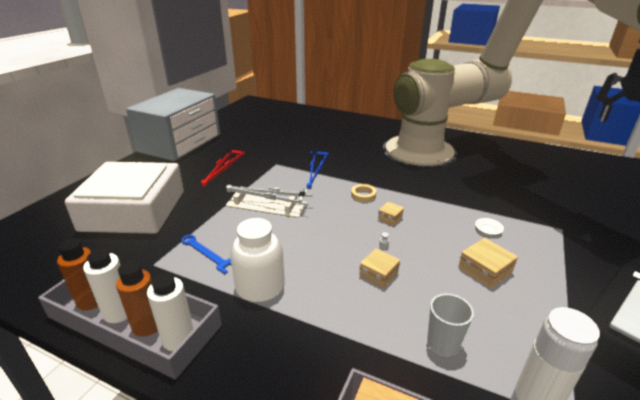

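View pics/top0.png

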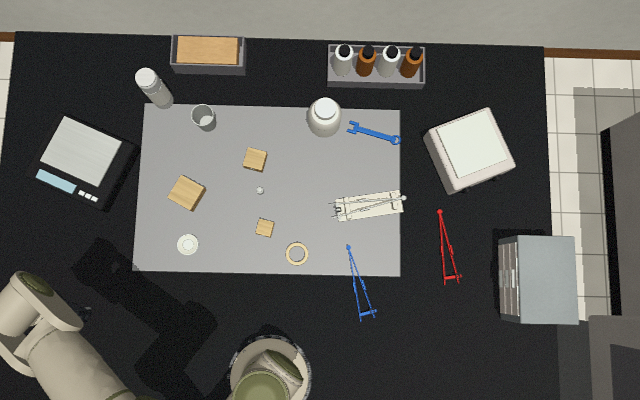

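View pics/wrist0.png

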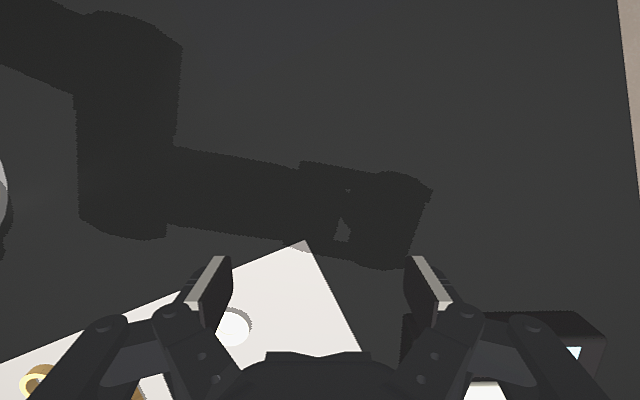

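```bash
cat > h.py <<'E'
import numpy as np, cv2
from rig import readout,cams
from scipy.spatial.transform import Rotation as Ro
def Rt(s):
    q=s["ee_rot"]; return Ro.from_quat([q[1],q[2],q[3],q[0]]).as_matrix()
def cam(n,s=None):
    c=cams.calibration(n)
    K=np.array([[c["fx"],0,c["cx"]],[0,c["fy"],c["cy"]],[0,0,1]])
    if n!="wrist": return K,np.array(c["R"]),np.array(c["t"])
    T=np.array(c["T_tool_cam"]);R=Rt(s)
    Rw=R@T[:3,:3]; p=R@T[:3,3]+s["eef_pos"]
    return K,Rw.T,-Rw.T@p
def toz(n,px,z,s=None):
    K,R,t=cam(n,s); o=-R.T@t
    px=np.atleast_2d(px).astype(float)
    d=(np.linalg.inv(K)@np.c_[px,np.ones(len(px))].T).T@R
    return o+d*((z-o[2])/d[:,2])[:,None]
def proj(n,X,s=None):
    K,R,t=cam(n,s); q=(R@np.atleast_2d(X).T).T+t; q=q@K.T; return q[:,:2]/q[:,2:]
def snap(n,name,crop=None,f=1):
    s=readout.sense();im=cams.capture(n)[:,:,::-1].copy();cv2.imwrite(f"pics/{name}_full.png",im)
    if crop: 
        x0,y0,x1,y1=crop; c=cv2.resize(im[y0:y1,x0:x1],None,fx=f,fy=f,interpolation=cv2.INTER_CUBIC);cv2.imwrite(f"pics/{name}.png",c)
    return s,im
def crop(src,out,x0,y0,x1,y1,f):
    im=cv2.imread(src);cv2.imwrite(out,cv2.resize(im[y0:y1,x0:x1],None,fx=f,fy=f,interpolation=cv2.INTER_CUBIC))
E
python3 - <<'E'
from h import *
crop("pics/top0.png","pics/ta.png",160,140,280,240,6)
crop("pics/top0.png","pics/tb.png",320,180,420,230,8)
E
```

```text
(no output)
```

View pics/ta.png

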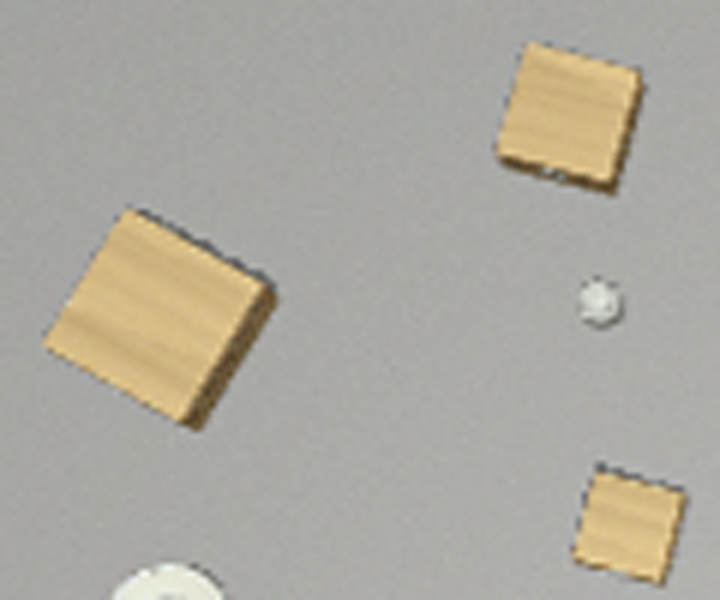

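View pics/tb.png

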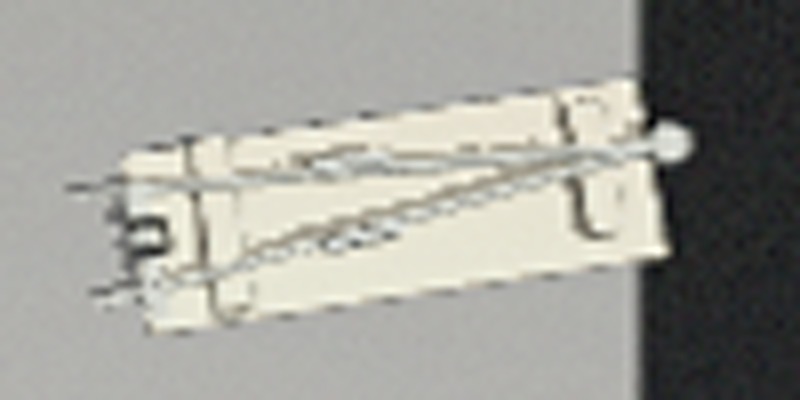

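```bash
python3 - <<'E'
from h import *
def P(l,x0,y0,f): return [((x+.5)/f-.5+x0,(y+.5)/f-.5+y0) for x,y in l]
for n,z,l in (("L",45,[(133,210),(270,290),(192,425),(45,343)]),("M",38,[(531,44),(642,74),(612,185),(500,155)]),("S",32,[(598,468),(685,492),(662,582),(574,560)])):
    X=toz("top",P(l,160,140,6),z);e=np.roll(X,-1,0)-X
    print(n,X.mean(0),np.linalg.norm(e,axis=1),np.degrees(np.arctan2(e[:,1],e[:,0]))%90)
l=[(672,142),(345,160),(355,235),(70,187),(95,293),(555,95),(590,235),(190,140),(215,320),(145,160),(170,325)]
print(toz("top",P(l,320,180,8),40))
print(toz("top",P([(598,298)],160,140,6),30))
s=readout.sense();print(Rt(s))
E
```

```text
L [532.65727977 261.35730293  45.        ] [80.02587823 76.59172299 84.24650495 78.42344962] [61.16831831 63.3048368  62.4425481  60.18605458]
M [642.39046848  63.55019169  38.        ] [58.23554729 58.97329107 58.38371977 59.1512112 ] [76.08458406 77.44184641 76.2624847  77.29447521]
S [436.10280478  26.6250519   32.        ] [44.90528384 46.0166132  44.90872126 47.12833783] [75.94532493 77.80645966 77.36415004 77.77510831]
[[ 535.33699954 -386.45157461   40.        ]
 [ 525.34636732 -263.81335931   40.        ]
 [ 497.127609   -267.83522106   40.        ]
 [ 512.50128347 -161.18145033   40.        ]
 [ 472.90510791 -171.28165127   40.        ]
 [ 552.06988195 -342.46109574   40.        ]
 [ 499.3603155  -355.68575736   40.        ]
 [ 531.42263943 -205.69746727   40.        ]
 [ 463.92390916 -216.06565105   40.        ]
 [ 523.41873822 -188.99567835   40.        ]
 [ 461.63704893 -199.37023671   40.        ]]
[[550.34033665  47.16506321  30.        ]]
[[-9.12762676e-01  4.08489861e-01 -5.75014210e-04]
 [ 4.08490205e-01  9.12762404e-01 -7.39144141e-04]
 [ 2.22918465e-04 -9.09550857e-04 -9.99999562e-01]]
```

```bash
cat >> h.py <<'E'
def go(target, yaw=None, s=None):
    "print turn (units) and shift (cm) after turn; yaw = world angle deg of tool y (mod 180)"
    s=s or readout.sense();R=Rt(s)
    # ideal: down pose with given yaw
    y0=np.degrees(np.arctan2(R[1,1],R[0,1]))
    if yaw is None: yaw=y0
    d=(yaw-y0+90)%180-90
    a=np.radians(y0+d);Y=np.array([np.cos(a),np.sin(a),0]);Z=np.array([0,0,-1.]);X=np.cross(Y,Z)
    Rn=np.c_[X,Y,Z]
    rv=Ro.from_matrix(R.T@Rn).as_rotvec()
    print("t",round(s["time_s"],2),"eef",s["eef_pos"].round(1),"yaw",round(y0,2),"turn units",(np.degrees(rv)/5).round(3),"shift cm",(Rn.T@(np.array(target)-s["eef_pos"])/10).round(3),"grip",round(s["grip_width"],3),"F",s["force"].round(1))
E
python3 -c "
from h import *
go([642,63.5,150],77)"
```

```text
t 0.15 eef [214.3 479.  230.9] yaw 65.89 turn units [-0.01  -0.004 -2.222] shift cm [-51.017 -30.869   8.091] grip 1.004 F [ 0.1  1.5 -0.5]
```

Call:
carry_out --steps '[0,0,0,0,0,-1.11,1,0,0,0,0,0,-1.11,1,-3.0,-1.8,0.2,0,0,0,1,-3.0,-1.8,0.2,0,0,0,1,-3.0,-1.8,0.2,0,0,0,1,-3.0,-1.8,0.5,0,0,0,1,-3.0,-1.8,0.5,0,0,0,1,-3.0,-1.8,0.5,0,0,0,1,-3.0,-1.8,0.5,0,0,0,1,-3.0,-1.8,0.5,0,0,0,1,-3.0,-1.8,0.5,0,0,0,1,-3.0,-1.8,0.5,0,0,0,1,-3.0,-1.8,0.5,0,0,0,1,-3.0,-1.8,0.5,0,0,0,1,-3.0,-1.8,0.6,0,0,0,1,-3.0,-1.8,0.6,0,0,0,1,-3.0,-1.8,0.6,0,0,0,1,-3.0,-1.8,0.6,0,0,0,1,-3.0,-2.0,0.6,0,0,0,1,0,0,0,0,0,0,1]'

```text
time_s: 1.82
eef_pos: [644.3, 59.3, 147.8]
ee_rot: [-0.001, 0.116, 0.993, -0.001]
force: [-0.4, -0.7, -0.1]
grip_width: 0.999
```

```bash
python3 -c "
from h import *
go([642,63.5,5],77)
s,im=snap('wrist','w1');print(s['dq'].round(3))"
```

```text
t 1.82 eef [644.3  59.3 147.8] yaw 76.72 turn units [-0.016 -0.016 -0.055] shift cm [ 0.32   0.355 14.276] grip 0.999 F [-0.4 -0.7 -0.1]
[ 0.07  -0.066  0.096  0.021  0.001  0.054]
```

View pics/w1_full.png

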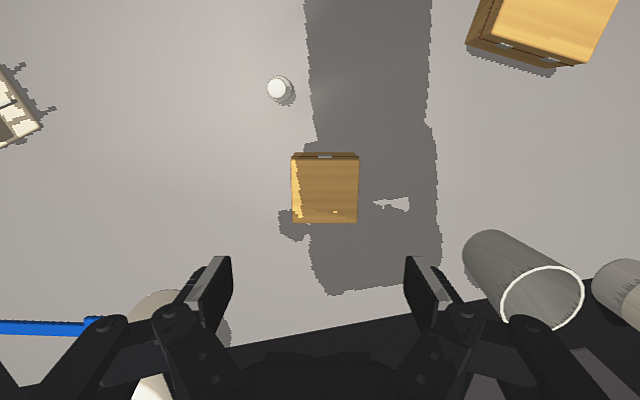

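```bash
python3 - <<'E'
from h import *
s,im=snap('wrist','w2',(270,130,380,240),6)
print(s['eef_pos'],s['dq'].round(3))
E
```

```text
[642.86169427  61.74072024 148.41786327] [ 0.057 -0.055  0.051  0.014  0.003  0.021]
```

View pics/w2.png

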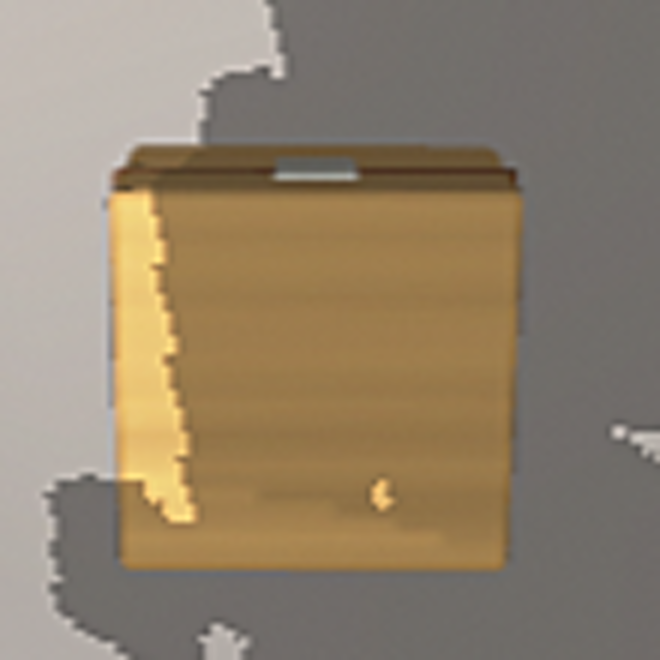

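```bash
python3 - <<'E'
from h import *
s=readout.sense()
l=[((x+.5)/6-.5+270,(y+.5)/6-.5+130) for x,y in [(110,188),(523,188),(507,568),(120,568)]]
s['eef_pos']=np.array([642.86,61.74,148.42])
X=toz('wrist',l,38,s);e=np.roll(X,-1,0)-X
print(X.mean(0),np.linalg.norm(e,axis=1),np.degrees(np.arctan2(e[:,1],e[:,0]))%90)
go([*X.mean(0)[:2],5],76.7)
E
```

```text
[641.65304455  66.49310611  38.        ] [59.20220734 59.02142338 59.45993162 59.00854677] [76.83708075 76.79645515 76.82395435 76.54620292]
t 1.92 eef [642.1  63.4 149.2] yaw 76.89 turn units [-0.002 -0.02   0.038] shift cm [ 0.113  0.291 14.416] grip 1.001 F [ 0.2  0.6 -1.1]
```

Call:
carry_out --steps '[0.05,0.1,2.0,0,0,0,1,0.05,0.1,2.5,0,0,0,1,0,0,2.5,0,0,0,1,0,0,2.5,0,0,0,1,0,0,2.0,0,0,0,1,0,0,1.2,0,0,0,1,0,0,0.8,0,0,0,1,0,0,0.4,0,0,0,1,0,0,0,0,0,0,1,0,0,0,0,0,0,1]'

```text
time_s: 2.75
eef_pos: [642.0, 66.6, 12.4]
ee_rot: [0.001, 0.113, 0.994, 0.0]
force: [0.5, -0.4, 0.5]
grip_width: 1.002
```

```bash
python3 -c "
from h import *
go([642,65,6],76.7)
snap('wrist','w3')"
```

```text
t 2.75 eef [642.   66.6  12.4] yaw 77.01 turn units [0.003 0.019 0.061] shift cm [-0.034 -0.159  0.641] grip 1.002 F [ 0.5 -0.4  0.5]
```

View pics/w3_full.png

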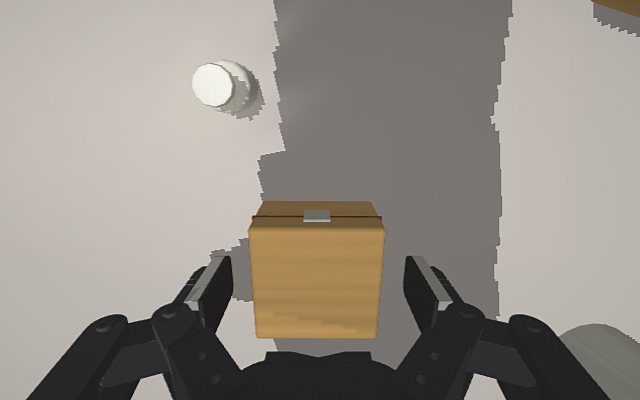

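```bash
python3 -c "
from h import *
s=readout.sense()
X=toz('wrist',[(249,229),(385,229),(377,337),(256,337)],38,s);e=np.roll(X,-1,0)-X
print(X.mean(0),np.linalg.norm(e,axis=1),np.degrees(np.arctan2(e[:,1],e[:,0]))%90, (X-s['eef_pos'])@Rt(s))"
```

```text
[642.42411808  66.37892156  38.        ] [58.58391979 58.02063991 59.55322817 57.9835047 ] [76.91596191 77.13867489 76.87606652 76.18099937] [[ 28.69718904 -29.19012412 -25.50198925]
 [ 28.61517415  29.39373565 -25.48448045]
 [-29.40516999  29.53800515 -25.36826031]
 [-29.28033099 -30.01508949 -25.38614181]]
```

Call:
carry_out --steps '[0,0,0.6,0,0,0,1,0,0,0,0,0,0,1,0,0,0,0,0,0,-1,0,0,0,0,0,0,-1,0,0,0,0,0,0,-1,0,0,0,0,0,0,-1,0,0,0,0,0,0,-1,0,0,0,0,0,0,-1]' --grip_force 35

```text
time_s: 3.47
eef_pos: [641.7, 66.4, 5.6]
ee_rot: [0.0, 0.113, 0.994, 0.0]
force: [-1.3, -0.6, 1.9]
grip_width: 0.695
```

```bash
python3 -c "
from h import *
go([586,236,150],62)"
```

```text
t 3.47 eef [641.7  66.4   5.6] yaw 76.99 turn units [2.000e-03 5.000e-03 2.997e+00] shift cm [ 12.876  12.358 -14.444] grip 0.695 F [-1.3 -0.6  1.9]
```

Call:
carry_out --steps '[0,0,-1.4,0,0,0,-1,0,0,-3,0,0,0,-1,0,0,-3,0,0,0,-1,0,0,-3,0,0,1.0,-1,0,0,-2.5,0,0,1.0,-1,0,0,-1.5,0,0,1.0,-1,2.1,2.0,0,0,0,0,-1,2.4,2.3,0,0,0,0,-1,2.4,2.3,0,0,0,0,-1,2.4,2.3,0,0,0,0,-1,2.2,2.2,0,0,0,0,-1,1.4,1.3,0,0,0,0,-1,0,0,0,0,0,0,-1,0,0,0,0,0,0,-1,0,0,0,0,0,0,-1,0,0,0,0,0,0,-1]'

```text
time_s: 4.8
eef_pos: [586.2, 235.4, 149.4]
ee_rot: [-0.0, 0.243, 0.97, -0.0]
force: [0.0, 0.1, -3.0]
grip_width: 0.697
```

```bash
python3 -c "
from h import *
go([586,236,150],62)
s,_=snap('wrist','w4');print(s['dq'].round(3))"
```

```text
t 4.8 eef [586.2 235.4 149.4] yaw 61.92 turn units [-0.003  0.001 -0.016] shift cm [ 0.044  0.039 -0.058] grip 0.697 F [ 0.   0.1 -3. ]
[-0.003  0.003 -0.001  0.001 -0.     0.003]
```

View pics/w4_full.png

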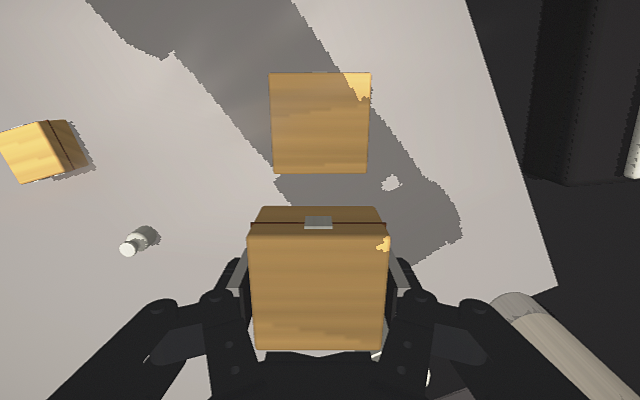

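```bash
python3 -c "
from h import *
crop('pics/w4_full.png','pics/w4a.png',255,55,395,185,5)
crop('pics/w4_full.png','pics/w4b.png',235,200,405,360,4)"
```

```text
(no output)
```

View pics/w4a.png

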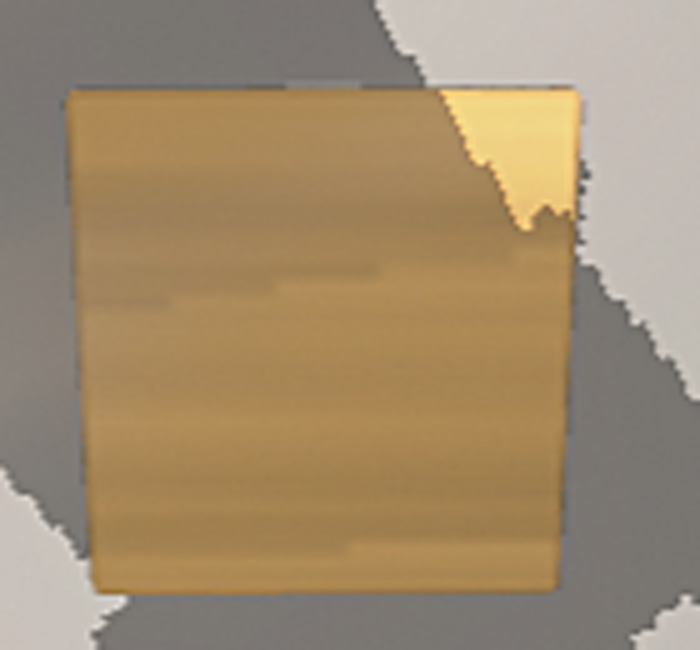

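View pics/w4b.png

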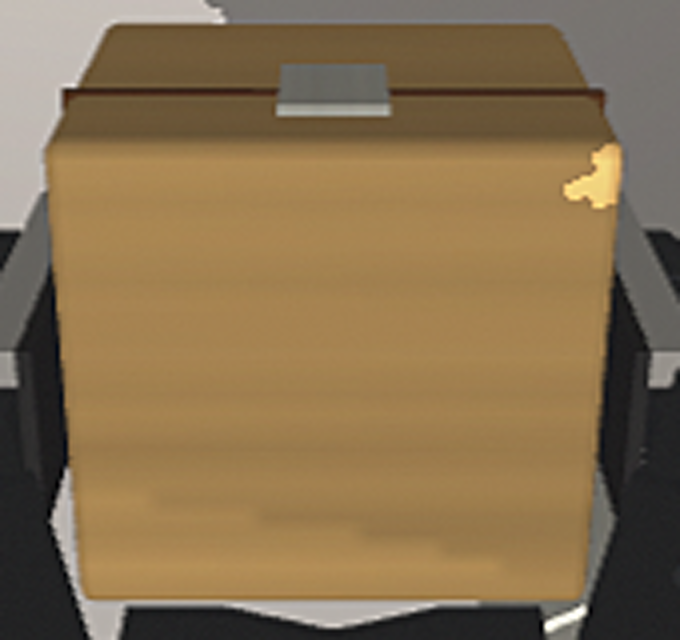

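```bash
cat >> h.py <<'E'
def quad(n,l,x0,y0,f,z,s):
    p=[((x+.5)/f-.5+x0,(y+.5)/f-.5+y0) for x,y in l]
    X=toz(n,p,z,s);e=np.roll(X,-1,0)-X
    print(X.mean(0).round(2),np.linalg.norm(e,axis=1).round(1),(np.degrees(np.arctan2(e[:,1],e[:,0]))%90).round(2),'tool',((X.mean(0)-s['eef_pos'])@Rt(s)).round(2))
    return X.mean(0)
E
python3 -c "
from h import *
s=readout.sense()
L=quad('wrist',[(68,90),(580,90),(557,592),(95,592)],255,55,5,45,s)
H=quad('wrist',[(46,145),(621,145),(585,598),(84,598)],235,200,4,s['eef_pos'][2]+32.4,s)
d=L-H
go([*(s['eef_pos'][:2]+d[:2]),70],61.6)
"
```

```text
[532.42 266.24  45.  ] [78.6 78.9 78.6 78.9] [61.87 62.2  61.86 62.21] tool [ 61.97   1.85 104.38]
[586.82 235.6  181.78] [58.8 58.5 58.9 58.5] [61.85 62.06 61.84 61.92] tool [ -0.46   0.4  -32.4 ]
t 4.85 eef [586.2 235.4 149.4] yaw 61.91 turn units [-0.002  0.     0.061] shift cm [6.243 0.108 7.938] grip 0.695 F [-0.5  0.2 -1.9]
```

Call:
carry_out --steps '[1.2,0,0,0,0,0,-1,2.0,0.05,0,0,0,0,-1,2.0,0.05,0.5,0,0,0,-1,1.04,0,1.5,0,0,0,-1,0,0,2.0,0,0,0,-1,0,0,2.0,0,0,0,-1,0,0,1.5,0,0,0,-1,0,0,0.7,0,0,0,-1,0,0,0,0,0,0,-1,0,0,0,0,0,0,-1,0,0,0,0,0,0,-1]'

```text
time_s: 5.77
eef_pos: [532.0, 266.6, 68.5]
ee_rot: [0.001, 0.242, 0.97, 0.0]
force: [-0.3, -0.3, -2.1]
grip_width: 0.697
```

```bash
python3 -c "
from h import *
go([532.4-.6+.5,266,50.6],61.9)
s,_=snap('wrist','w5',(220,160,420,360),4)
snap('top','t5',(160,140,220,220),8);snap('scene','s5',(430,200,550,310),6)"
```

```text
t 5.77 eef [532.  266.6  68.5] yaw 61.96 turn units [0.015 0.016 0.013] shift cm [-0.053 -0.042  1.788] grip 0.697 F [-0.3 -0.3 -2.1]
```

View pics/w5.png

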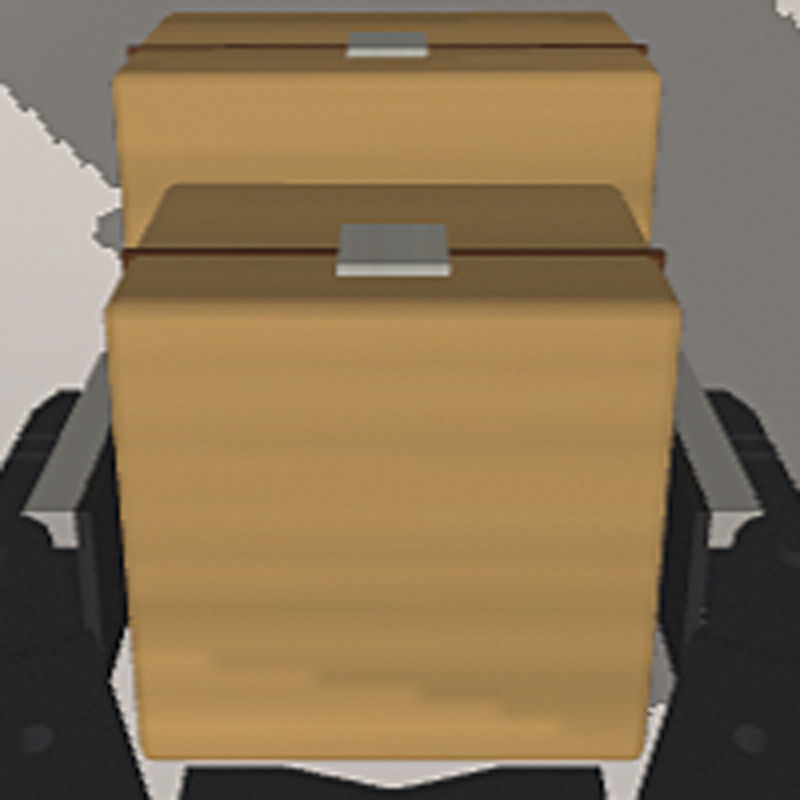

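View pics/s5.png

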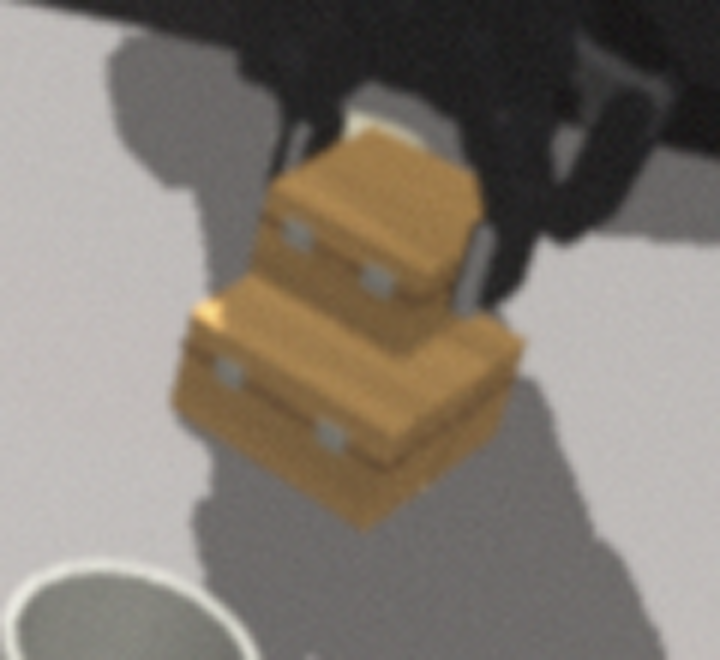

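```bash
python3 -c "
from h import *
s=readout.sense()
def f(l,z):
    p=[((x+.5)/4-.5+220,(y+.5)/4-.5+160) for x,y in l]
    return ((toz('wrist',p,z,s)-s['eef_pos'])@Rt(s)).round(2)
print(f([(113,74),(660,74)],45)); print(f([(106,308),(681,308),(645,758),(143,758)],s['eef_pos'][2]+32.4))"
```

```text
[[ 38.91 -39.86  23.12]
 [ 38.81  38.75  23.2 ]]
[[ 28.52 -29.02 -32.46]
 [ 28.43  29.77 -32.4 ]
 [-29.82  29.92 -32.33]
 [-29.68 -29.12 -32.4 ]]
```

Call:
carry_out --steps '[0.02,-0.07,0.6,0,0,0,-1,0,0,0.6,0,0,0,-1,0,0,0.3,0,0,0,-1,0,0,0.1,0,0,0,-1,0,0,0,0,0,0,-1,0,0,0,0,0,0,-1,0,0,0,0,0,0,-1]'

```text
time_s: 6.5
eef_pos: [530.8, 266.2, 51.3]
ee_rot: [0.0, 0.242, 0.97, 0.0]
force: [-0.1, 0.1, -2.2]
grip_width: 0.7
```

```bash
python3 -c "
from h import *
go([532.,266,50.6],61.9)
s,_=snap('wrist','w6',(220,160,420,360),4)"
```

```text
t 6.5 eef [530.8 266.2  51.3] yaw 61.99 turn units [0.002 0.002 0.018] shift cm [-0.113  0.038  0.074] grip 0.7 F [-0.1  0.1 -2.2]
```

View pics/w6.png

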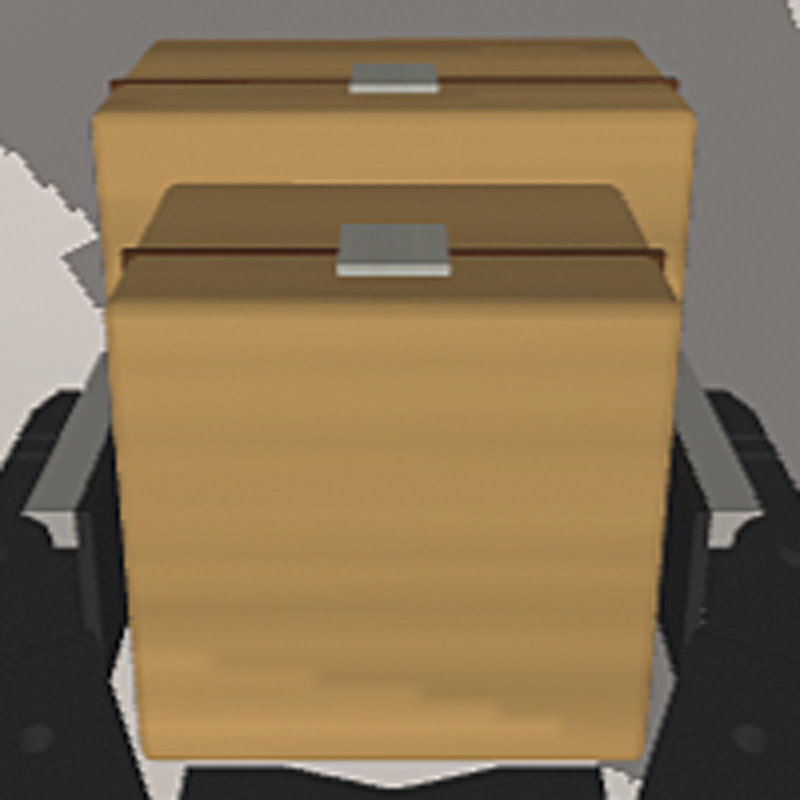

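```bash
python3 -c "
from h import *
s=readout.sense()
def f(l,z):
    p=[((x+.5)/4-.5+220,(y+.5)/4-.5+160) for x,y in l]
    return ((toz('wrist',p,z,s)-s['eef_pos'])@Rt(s)).round(2)
print(f([(92,117),(697,117)],45)); print(f([(106,308),(681,308),(645,758),(143,758)],s['eef_pos'][2]+32.4))"
```

```text
[[ 37.42 -39.     6.35]
 [ 37.34  40.1    6.36]]
[[ 28.5  -29.04 -32.41]
 [ 28.43  29.77 -32.4 ]
 [-29.76  29.9  -32.39]
 [-29.67 -29.12 -32.4 ]]
```

Call:
carry_out --steps '[-0.12,0,0,0,0,0,-1,0,0,0.05,0,0,0,-1,0,0,0.05,0,0,0,-1,0,0,0,0,0,0,-1,0,0,0,0,0,0,-1]'

```text
time_s: 6.97
eef_pos: [532.0, 265.6, 50.6]
ee_rot: [0.0, 0.242, 0.97, 0.0]
force: [0.2, -0.8, 0.9]
grip_width: 0.698
```

Call:
carry_out --steps '[0,0,0,0,0,0,0.5,0,0,0,0,0,0,0.7,0,0,0,0,0,0,1,0,0,0,0,0,0,1,0,0,0,0,0,0,1,0,0,0,0,0,0,1,0,0,-1,0,0,0,1,0,0,-2.0,0,0,0,1,0,0,-3,0,0,0,1,0,0,-3,0,0,0,1,0,0,-2,0,0,0,1,0,0,-1,0,0,0,1,0,0,0,0,0,0,1,0,0,0,0,0,0,1]'

```text
time_s: 8.13
eef_pos: [531.5, 265.5, 169.8]
ee_rot: [-0.0, 0.242, 0.97, -0.0]
force: [0.3, 0.4, -0.7]
grip_width: 0.998
```

```bash
python3 -c "
from h import *
go([434,28,150],77)
s,_=snap('wrist','w7',(250,110,400,260),5)
print(s['dq'].round(3))"
```

```text
t 8.13 eef [531.5 265.5 169.8] yaw 61.99 turn units [-0.004 -0.005 -3.002] shift cm [  4.161 -25.34    1.976] grip 0.998 F [ 0.3  0.4 -0.7]
[-0.001  0.026  0.024  0.    -0.004  0.   ]
```

View pics/w7.png

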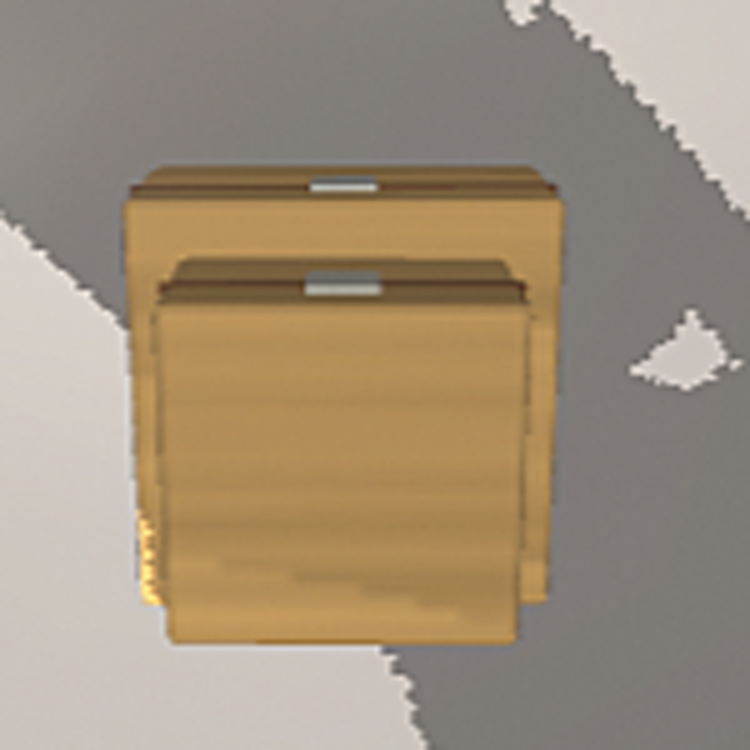

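```bash
python3 -c "
from h import *
s=readout.sense()
quad('wrist',[(125,200),(563,200),(548,602),(142,602)],250,110,5,45,s)
quad('wrist',[(155,302),(529,302),(516,642),(169,642)],250,110,5,83,s)
"
```

```text
[531.36 266.28  45.  ] [78.4 78.5 79.3 78.5] [61.95 62.47 61.97 61.78] tool [6.0000e-02 1.0000e+00 1.2391e+02]
[531.31 265.84  83.  ] [58.7 58.7 58.7 58.7] [61.96 62.05 61.97 62.02] tool [-4.000e-02  5.300e-01  8.591e+01]
```

Call:
carry_out --steps '[0,0,0,0,0,-1,1,0,0,0,0,0,-1,1,0,0,0,0,0,-1,1,0.35,-1.5,0,0,0,0,1,0.45,-2.8,0,0,0,0,1,0.5,-3.3,0,0,0,0,1,0.5,-3.3,0.3,0,0,0,1,0.5,-3.3,0.4,0,0,0,1,0.5,-3.3,0.4,0,0,0,1,0.5,-3.3,0.4,0,0,0,1,0.45,-2.5,0.3,0,0,0,1,0.3,-1.5,0.2,0,0,0,1,0,-0.4,0,0,0,0,1,0,0,0,0,0,0,1,0,0,0,0,0,0,1,0,0,0,0,0,0,1]'

```text
time_s: 9.52
eef_pos: [435.8, 30.0, 150.0]
ee_rot: [-0.0, 0.113, 0.994, 0.0]
force: [-0.1, -0.2, 0.2]
grip_width: 0.998
```

```bash
python3 -c "
from h import *
go([434,29,5],77)
s,_=snap('wrist','w8',(270,130,380,240),6)
print(s['dq'].round(3))"
```

```text
t 9.52 eef [435.8  30.  150. ] yaw 77.04 turn units [ 0.002 -0.006  0.009] shift cm [ 0.154 -0.135 14.503] grip 0.998 F [-0.1 -0.2  0.2]
[ 0.005 -0.002 -0.001 -0.003  0.002 -0.004]
```

View pics/w8.png

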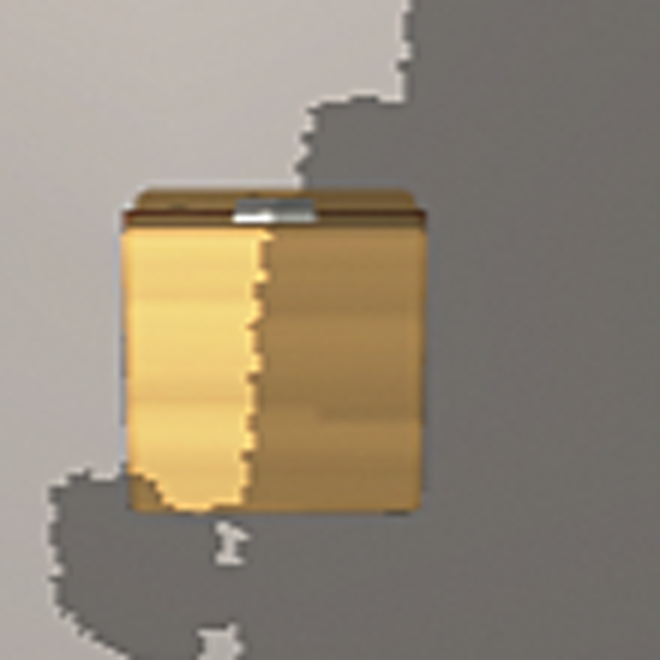

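View pics/w8_full.png

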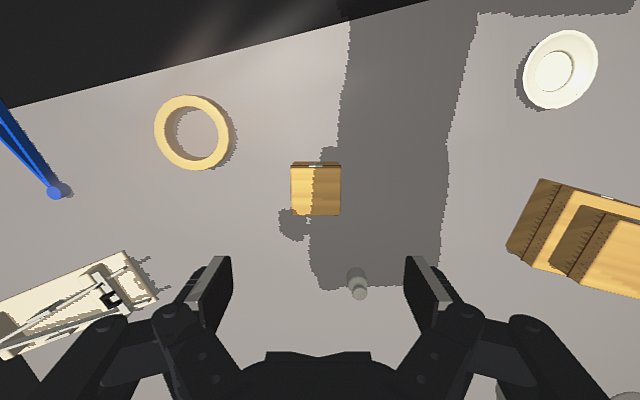

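```bash
python3 -c "
from h import *
s=readout.sense()
X=quad('wrist',[(121,228),(427,228),(422,512),(129,512)],270,130,6,32,s)
go([X[0],X[1],4.5],76.9)
"
```

```text
[434.05  28.73  32.  ] [45.5 45.3 45.9 45.3] [77.   77.41 76.99 76.91] tool [  1.4   -1.65 118.1 ]
t 9.57 eef [435.8  30.  150.1] yaw 77.06 turn units [ 0.002 -0.004  0.032] shift cm [ 0.143 -0.164 14.56 ] grip 1.0 F [-0.4 -0.1 -0.6]
```

Call:
carry_out --steps '[0.14,-0.16,2.0,0,0,0,1,0,0,2.8,0,0,0,1,0,0,2.8,0,0,0,1,0,0,2.6,0,0,0,1,0,0,2.0,0,0,0,1,0,0,1.2,0,0,0,1,0,0,0.7,0,0,0,1,0,0,0.3,0,0,0,1,0,0,0,0,0,0,1,0,0,0,0,0,0,-1,0,0,0,0,0,0,-1,0,0,0,0,0,0,-1,0,0,0,0,0,0,-1,0,0,0,0,0,0,-1,0,0,0,0,0,0,-1,0,0,0,0,0,0,-1]' --grip_force 30

```text
time_s: 10.9
eef_pos: [434.3, 27.9, 7.0]
ee_rot: [0.001, 0.113, 0.994, -0.0]
force: [-1.3, 1.0, 6.5]
grip_width: 0.532
```

```bash
python3 -c "
from h import *
X=np.array([532,266.])-60*np.array([-.883,.469])
go([*X,195],62)
"
```

```text
t 10.9 eef [434.3  27.9   7. ] yaw 76.99 turn units [0.003 0.015 2.998] shift cm [ -3.447  25.61  -18.804] grip 0.532 F [-1.3  1.   6.5]
```

Call:
carry_out --steps '[0,0,-1.4,0,0,0,-1,0,0,-3,0,0,0,-1,0,0,-3.4,0,0,0,-1,0,0,-3.4,0,0,1.0,-1,0,0,-3.4,0,0,1.0,-1,0,0,-2.6,0,0,1.0,-1,-0.2,1.5,-1.5,0,0,0,-1,-0.4,2.8,0,0,0,0,-1,-0.45,3.3,0,0,0,0,-1,-0.45,3.3,0,0,0,0,-1,-0.45,3.3,0,0,0,0,-1,-0.45,3.3,0,0,0,0,-1,-0.45,3.3,0,0,0,0,-1,-0.4,2.8,0,0,0,0,-1,-0.2,1.5,0,0,0,0,-1,0,0.5,0,0,0,0,-1,0,0,0,0,0,0,-1,0,0,0,0,0,0,-1,0,0,0,0,0,0,-1]'

```text
time_s: 12.48
eef_pos: [584.2, 236.8, 193.5]
ee_rot: [-0.0, 0.242, 0.97, -0.0]
force: [0.6, 0.0, -0.8]
grip_width: 0.532
```

```bash
python3 -c "
from h import *
X=np.array([532,266.])-60*np.array([-.883,.469])
go([*X,195],62)
s,_=snap('wrist','w9',(230,40,410,350),2.5);print(s['dq'].round(3))
crop('pics/w9_full.png','pics/w9a.png',255,55,395,185,5)
crop('pics/w9_full.png','pics/w9b.png',235,200,405,360,4)
"
```

```text
t 12.48 eef [584.2 236.8 193.5] yaw 61.94 turn units [-0.003 -0.001 -0.012] shift cm [-0.024  0.128 -0.148] grip 0.532 F [ 0.6  0.  -0.8]
[-0.003 -0.004 -0.003  0.     0.001  0.001]
```

View pics/w9a.png

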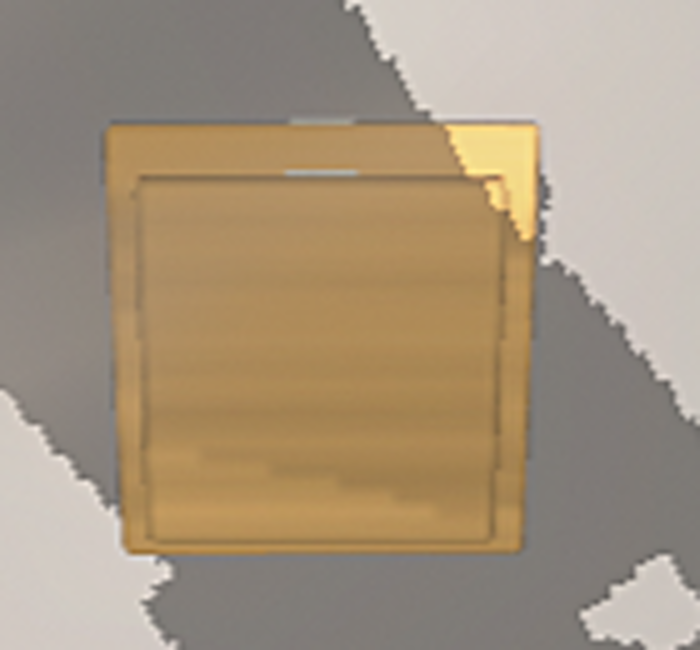

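View pics/w9b.png

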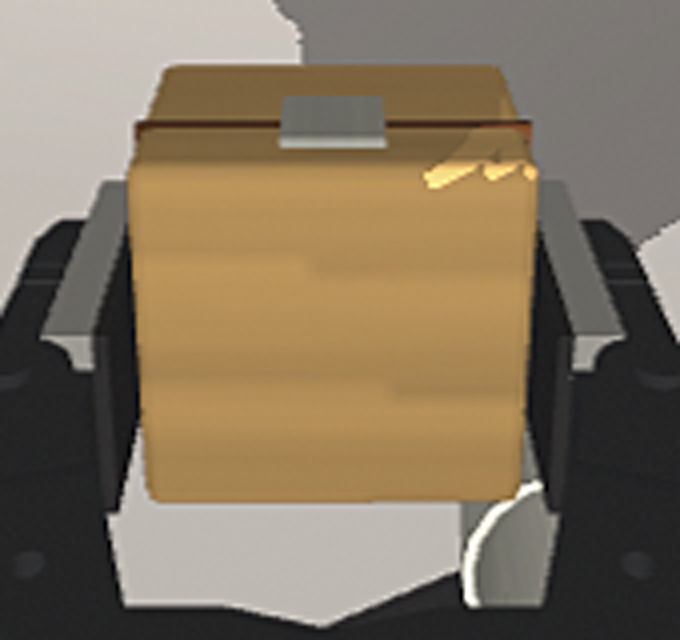

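```bash
python3 -c "
from h import *
s=readout.sense()
L=quad('wrist',[(107,126),(539,126),(522,552),(127,552)],255,55,5,45,s)
M=quad('wrist',[(137,178),(505,178),(492,542),(150,542)],255,55,5,83,s)
H=quad('wrist',[(130,168),(538,168),(522,500),(148,500)],235,200,4,s['eef_pos'][2]+25,s)
d=M-H
go([*(s['eef_pos'][:2]+d[:2]),110],61.9)
"
```

```text
[532.63 266.49  45.  ] [78.7 78.8 78.5 78.8] [61.89 62.12 61.88 62.26] tool [ 59.5    1.89 148.64]
[532.42 265.84  83.  ] [58.9 59.1 59.  59. ] [61.89 61.99 61.88 61.91] tool [ 59.38   1.22 110.64]
[584.28 237.36 218.65] [44.8 44.6 45.4 44.6] [61.87 62.49 61.86 61.64] tool [  0.21   0.47 -25.  ]
t 12.53 eef [584.2 236.8 193.6] yaw 61.93 turn units [-0.001  0.001  0.007] shift cm [5.916 0.07  8.365] grip 0.529 F [-0.1  0.2 -1.4]
```

Call:
carry_out --steps '[1.2,0.04,0,0,0,0,-1,2.0,0.04,0,0,0,0,-1,1.7,0,0.5,0,0,0,-1,1.0,0,1.5,0,0,0,-1,0,0,2.3,0,0,0,-1,0,0,2.2,0,0,0,-1,0,0,1.2,0,0,0,-1,0,0,0.6,0,0,0,-1,0,0,0,0,0,0,-1,0,0,0,0,0,0,-1,0,0,0,0,0,0,-1,0,0,0,0,0,0,-1]'

```text
time_s: 13.53
eef_pos: [533.3, 266.2, 111.4]
ee_rot: [0.001, 0.242, 0.97, 0.0]
force: [0.3, 0.5, -1.3]
grip_width: 0.531
```

```bash
python3 -c "
from h import *
go([532,266,90],61.9)
s,_=snap('wrist','w10',(220,160,420,360),4)"
```

```text
t 13.53 eef [533.3 266.2 111.4] yaw 61.98 turn units [0.015 0.016 0.016] shift cm [ 0.107 -0.081  2.142] grip 0.531 F [ 0.3  0.5 -1.3]
```

View pics/w10.png

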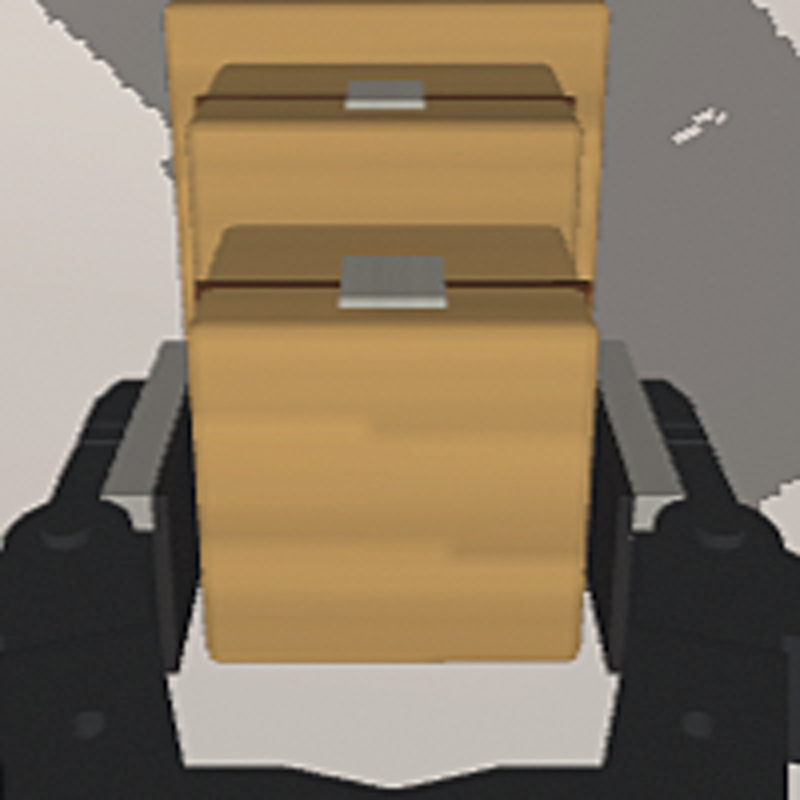

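Call:
carry_out --steps '[0.08,0,0.6,0,0,0,-1,0,0,0.7,0,0,0,-1,0,0,0.4,0,0,0,-1,0,0,0.2,0,0,0,-1,0,0,0,0,0,0,-1,0,0,0,0,0,0,-1,0,0,0,0,0,0,-1,0,0,0,0,0,0,-1]'

```text
time_s: 14.25
eef_pos: [532.3, 266.6, 91.5]
ee_rot: [0.0, 0.242, 0.97, 0.0]
force: [-0.2, 0.0, -1.3]
grip_width: 0.535
```

```bash
python3 -c "
from h import *
go([532,266,90],61.9)
s,_=snap('wrist','w11',(220,160,420,360),4)"
```

```text
t 14.25 eef [532.3 266.6  91.5] yaw 61.99 turn units [0.003 0.003 0.018] shift cm [-0.005 -0.064  0.148] grip 0.535 F [-0.2  0.  -1.3]
```

View pics/w11.png

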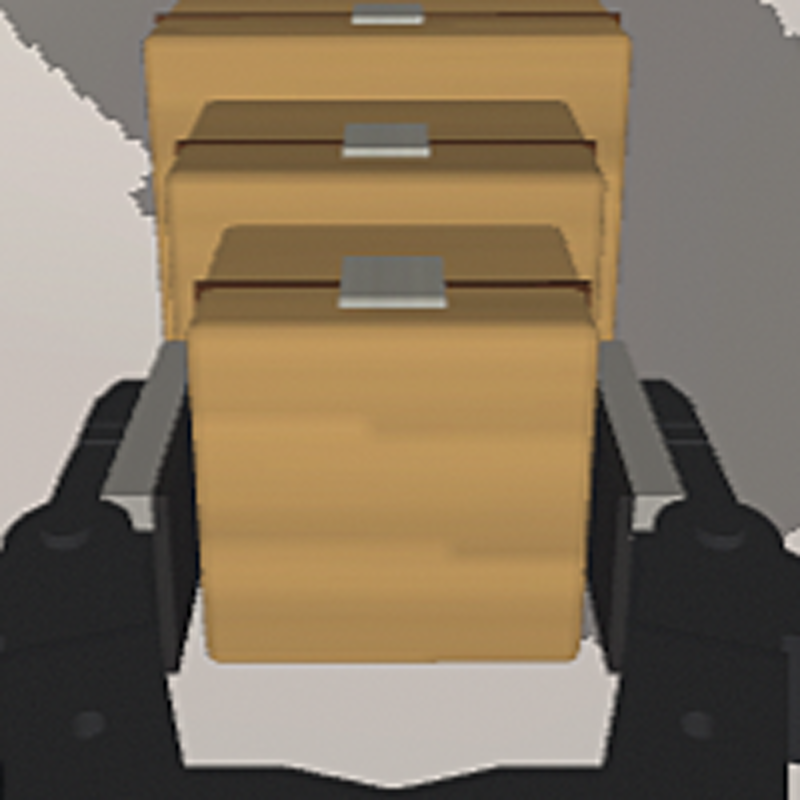

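```bash
python3 -c "
from h import *
s=readout.sense()
def f(l,z):
    p=[((x+.5)/4-.5+220,(y+.5)/4-.5+160) for x,y in l]
    return ((toz('wrist',p,z,s)-s['eef_pos'])@Rt(s)).round(2)
print(f([(145,37),(632,37)],45));print(f([(166,175),(606,175)],83)); print(f([(190,325),(598,325),(580,660),(208,660)],s['eef_pos'][2]+25))"
```

```text
[[ 39.1  -39.83  46.45]
 [ 39.03  39.15  46.47]]
[[ 28.65 -30.23   8.45]
 [ 28.59  29.04   8.47]]
[[ 22.9  -21.94 -25.01]
 [ 22.85  22.78 -25.  ]
 [-22.13  22.99 -24.99]
 [-22.06 -22.19 -25.  ]]
```

Call:
carry_out --steps '[-0.09,-0.09,0,0,0,0,-1,0,0,0.05,0,0,0,-1,0,0,0.05,0,0,0,-1,0,0,0.05,0,0,0,-1,0,0,0,0,0,0,-1,0,0,0,0,0,0,-1]'

```text
time_s: 14.8
eef_pos: [532.5, 265.3, 90.0]
ee_rot: [0.0, 0.242, 0.97, -0.0]
force: [-1.1, -0.4, 2.6]
grip_width: 0.531
```

```bash
python3 -c "
from h import *
go([532,266,90],61.9)
s,_=snap('scene','s12',(430,190,550,300),6)"
```

```text
t 14.8 eef [532.5 265.3  90. ] yaw 61.99 turn units [0.    0.002 0.018] shift cm [0.08  0.034 0.001] grip 0.531 F [-1.1 -0.4  2.6]
```

View pics/s12.png

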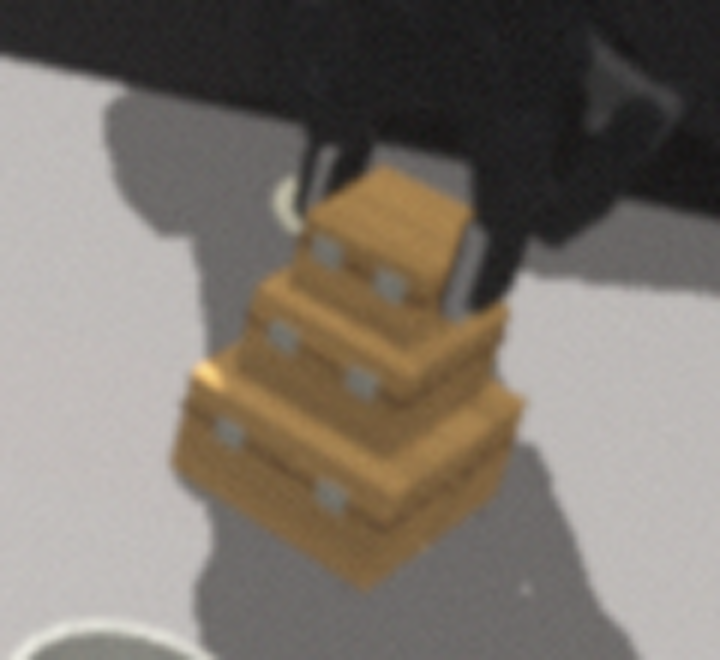

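Contact made (force sign flipped); release and lift.

Call:
carry_out --steps '[0,0,0,0,0,0,0.3,0,0,0,0,0,0,0.6,0,0,0,0,0,0,1,0,0,0,0,0,0,1,0,0,0,0,0,0,1,0,0,0,0,0,0,1,0,0,-1,0,0,0,1,0,0,-2.0,0,0,0,1,0,0,-3,0,0,0,1,0,0,-3,0,0,0,1,0,0,-2,0,0,0,1,0,0,-1,0,0,0,1,0,0,0,0,0,0,1,0,0,0,0,0,0,1,0,0,0,0,0,0,1]'

```text
time_s: 16.1
eef_pos: [532.0, 265.2, 208.2]
ee_rot: [-0.001, 0.242, 0.97, -0.001]
force: [-0.0, -0.3, -0.6]
grip_width: 0.996
```

```bash
python3 -c "
from h import *
s,_=snap('wrist','w13',(250,110,400,260),5)
print(s['eef_pos'],s['dq'].round(3))"
```

```text
[531.95493713 265.15681422 208.1812655 ] [-0.001  0.007 -0.    -0.001  0.004  0.001]
```

View pics/w13.png

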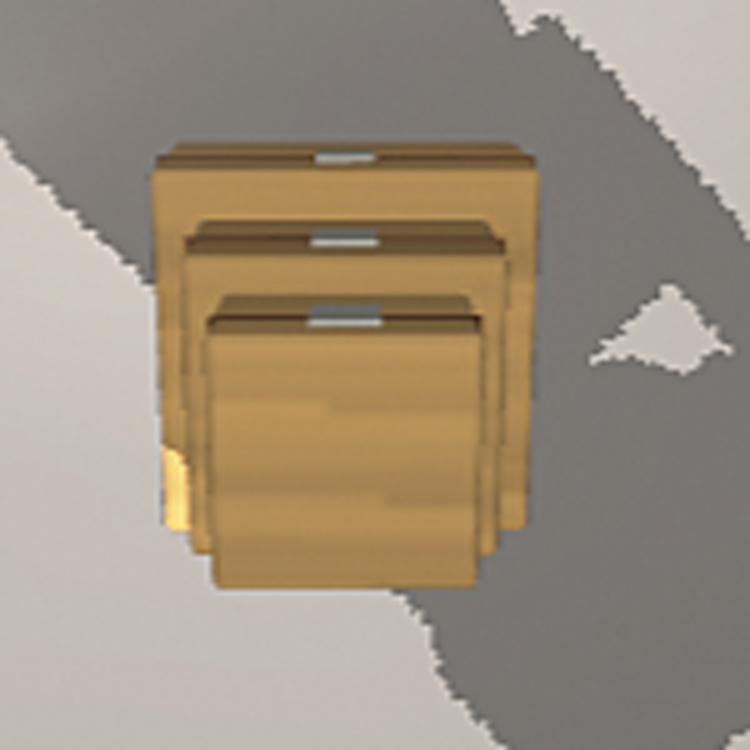

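```bash
python3 -c "
from h import *
s=readout.sense()
quad('wrist',[(151,169),(540,169),(526,529),(166,529)],250,110,5,45,s)
quad('wrist',[(182,253),(508,253),(497,553),(194,553)],250,110,5,83,s)
quad('wrist',[(207,332),(483,332),(476,587),(214,587)],250,110,5,115,s)
"
```

```text
[532.11 266.28  45.  ] [79.3 78.7 79.3 78.7] [61.95 62.08 61.97 62.07] tool [4.0000e-02 1.3700e+00 1.6312e+02]
[532.09 266.12  83.  ] [59.3 58.8 58.8 58.8] [61.96 61.86 61.98 62.31] tool [7.0000e-02 1.1400e+00 1.2512e+02]
[532.07 266.04 115.  ] [45.  45.1 45.1 45.1] [61.96 62.11 61.98 61.87] tool [ 0.12  0.99 93.12]
```

```bash
python3 -c "
from h import *
print(toz('top',[(324,104)],142),toz('top',[(203,113)],85))
go([508,-262,150],11)
print(readout.sense()['joints'].round(2))"
```

```text
[[ 783.4592333  -139.71766679  142.        ]] [[765.42059838 216.83827274  85.        ]]
t 16.15 eef [532.  265.2 208.1] yaw 61.99 turn units [-0.032 -0.013 10.197] shift cm [-51.291 -12.412   5.812] grip 1.001 F [0.2 1.4 0.2]
[ 0.27  0.49  1.31 -0.    1.35 -0.82]
```

Call:
carry_out --steps '[0,0,0,-0.03,-0.01,1.27,1,0,0,0,0,0,1.27,1,0,0,0,0,0,1.27,1,0,0,0,0,0,1.27,1,0,0,0,0,0,1.27,1,0,0,0,0,0,1.27,1,0,0,0,0,0,1.27,1,0,0,0,0,0,1.3,1,-2,-0.5,0,0,0,0,1,-3.3,-0.8,0,0,0,0,1,-3.5,-0.85,0,0,0,0,1,-3.5,-0.85,0,0,0,0,1,-3.5,-0.85,0,0,0,0,1,-3.5,-0.85,0,0,0,0,1,-3.5,-0.85,0,0,0,0,1]'

```text
time_s: 17.4
eef_pos: [520.9, 29.4, 208.3]
ee_rot: [-0.001, 0.636, 0.772, 0.001]
force: [0.5, -0.3, 0.6]
grip_width: 1.0
```

Call:
carry_out --steps '[-3.5,-0.85,0.2,0,0,0,1,-3.5,-0.85,0.5,0,0,0,1,-3.5,-0.85,0.5,0,0,0,1,-3.5,-0.85,0.8,0,0,0,1,-3.5,-0.85,0.8,0,0,0,1,-3.5,-0.85,0.8,0,0,0,1,-3.3,-0.8,0.8,0,0,0,1,-2.5,-0.6,0.7,0,0,0,1,-1.2,-0.3,0.4,0,0,0,1,0,0,0,0,0,0,1,0,0,0,0,0,0,1,0,0,0,0,0,0,1]'

```text
time_s: 18.4
eef_pos: [508.9, -255.5, 153.9]
ee_rot: [0.0, 0.635, 0.772, 0.001]
force: [-0.8, -0.1, 0.7]
grip_width: 1.0
```

```bash
python3 -c "
from h import *
s,_=snap('wrist','w14',(170,60,430,340),2.8)
go([508,-262,150],11)
print(s['eef_pos'],s['dq'].round(3))"
```

```text
t 18.45 eef [ 509.  -255.4  154.1] yaw 11.13 turn units [ 0.03  -0.017  0.025] shift cm [-0.626 -0.226  0.408] grip 0.997 F [ 0.5 -0.3 -0.7]
[ 508.89472499 -255.47486542  153.86338133] [ 0.011 -0.008 -0.003 -0.002 -0.001 -0.003]
```

View pics/w14_full.png

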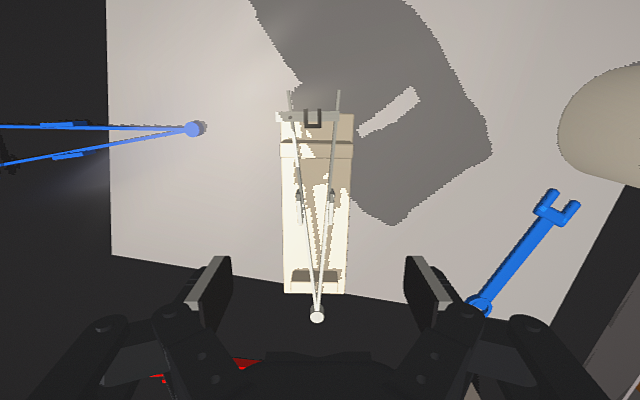

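```bash
python3 -c "
from h import *
crop('pics/w14_full.png','pics/w14a.png',260,80,380,230,5)
crop('pics/w14_full.png','pics/w14b.png',260,180,380,330,5)"
```

```text
(no output)
```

View pics/w14a.png

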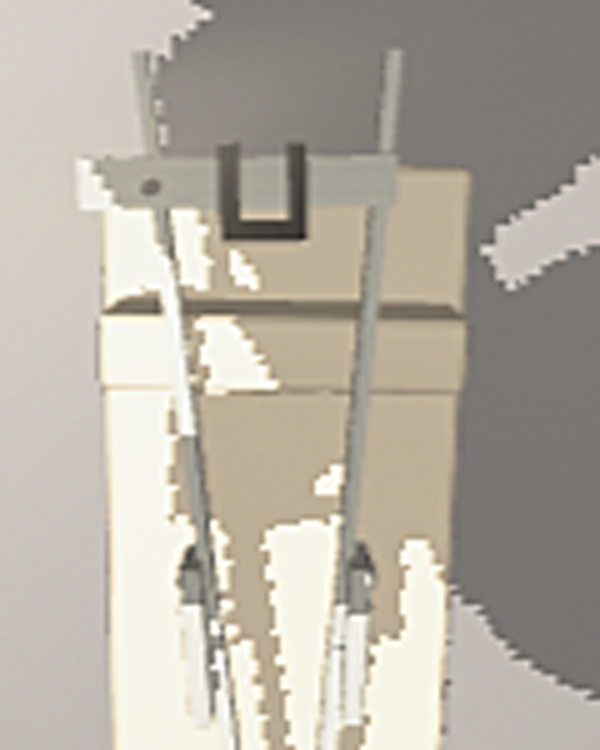

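View pics/w14b.png

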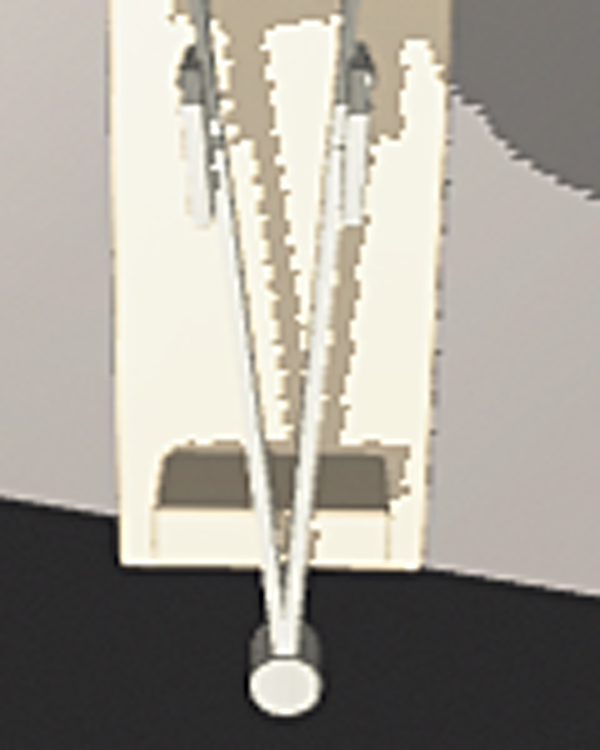

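```bash
python3 -c "
from h import *
s=readout.sense()
def f(l,x0,y0,z):
    p=[((x+.5)/5-.5+x0,(y+.5)/5-.5+y0) for x,y in l]
    X=toz('wrist',p,z,s);print(X.round(1),((X-s['eef_pos'])@Rt(s)).round(1))
f([(178,570),(376,570),(187,725),(366,725)],260,80,48)
f([(285,688)],260,180,48)
f([(139,52),(395,52)],260,80,38)
f([(150,186),(228,190),(296,190)],260,80,58)
f([(102,318),(468,318),(100,388),(460,388)],260,80,30)
f([(120,567),(420,567)],260,180,6)
f([(157,510),(388,510)],260,180,30)
"
```

```text
[[ 488.6 -255.6   48. ]
 [ 522.7 -248.9   48. ]
 [ 495.2 -284.2   48. ]
 [ 527.1 -278.    48. ]] [[  3.6 -20.3 106. ]
 [  3.6  14.4 106.1]
 [-25.8 -19.4 106. ]
 [-25.8  13.1 106.1]]
[[ 532.1 -380.7   48. ]] [[-127.5   -1.8  105.9]]
[[ 467.2 -172.5   38. ]
 [ 508.3 -164.5   38. ]] [[ 89.2 -25.3 116.1]
 [ 89.2  16.6 116.3]]
[[ 474.  -191.7   58. ]
 [ 486.  -190.    58. ]
 [ 496.3 -188.    58. ]] [[ 69.1 -22.3  96.1]
 [ 68.5 -10.2  96.2]
 [ 68.5   0.3  96.2]]
[[ 467.2 -217.6   30. ]
 [ 531.1 -205.1   30. ]
 [ 468.7 -230.1   30. ]
 [ 532.5 -217.6   30. ]] [[ 45.  -34.1 124.1]
 [ 44.9  31.  124.2]
 [ 32.4 -35.  124. ]
 [ 32.4  30.  124.2]]
[[ 495.1 -389.3    6. ]
 [ 562.7 -376.2    6. ]] [[-128.9  -39.9  147.8]
 [-129.1   29.   148. ]]
[[ 500.2 -356.5   30. ]
 [ 547.4 -347.4   30. ]] [[-97.7 -28.4 123.9]
 [-97.8  19.6 124. ]]
```

Call:
carry_out --steps '[0,0,0,0.03,-0.017,-0.13,1,-0.5,-0.2,1.5,0,0,0,1,-0.5,-0.1,2.5,0,0,0,1,0,0,2.5,0,0,0,1,0,0,1.5,0,0,0,1,0,0,1,0,0,0,1,0,0,0.4,0,0,0,1,0,0,0,0,0,0,1,0,0,0,0,0,0,1,0,0,0,0,0,0,1]'

```text
time_s: 19.28
eef_pos: [508.4, -267.4, 61.0]
ee_rot: [0.001, 0.631, 0.776, -0.0]
force: [-0.1, -0.1, -0.1]
grip_width: 1.002
```

```bash
python3 -c "
from h import *
s,_=snap('wrist','w15',(160,60,480,360),2.5)
go([508,-262,20],11)
crop('pics/w15_full.png','pics/w15a.png',220,60,400,190,4)
crop('pics/w15_full.png','pics/w15b.png',220,190,420,340,4)
print(s['dq'].round(3))"
```

```text
t 19.33 eef [ 508.2 -267.4   60.9] yaw 11.7 turn units [0.011 0.018 0.14 ] shift cm [0.539 0.079 4.089] grip 1.0 F [0.6 0.1 0.1]
[-0.003 -0.001  0.004 -0.001 -0.003  0.001]
```

View pics/w15a.png

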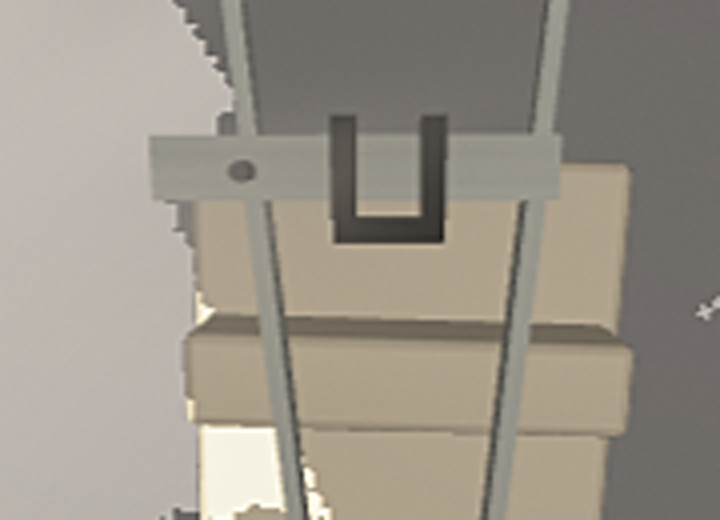

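View pics/w15b.png

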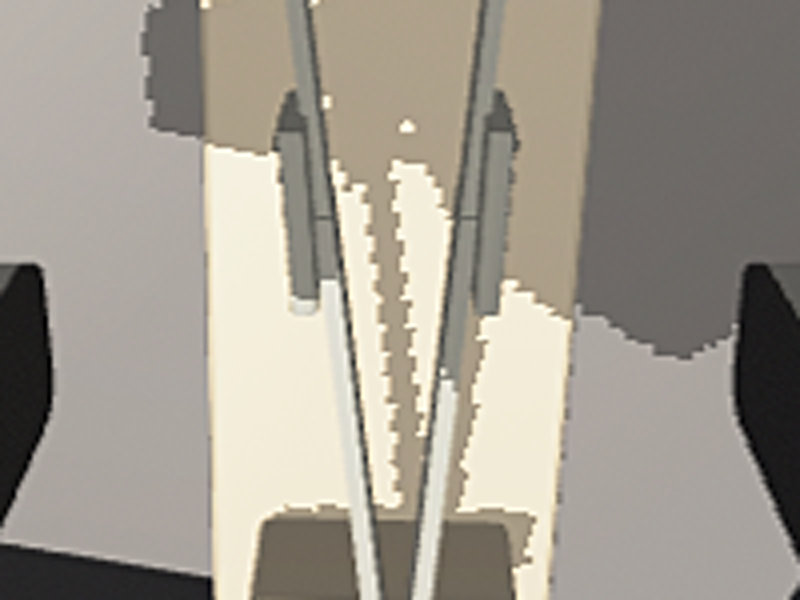

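```bash
python3 -c "
from h import *
s=readout.sense()
def f(l,x0,y0,z):
    p=[((x+.5)/4-.5+x0,(y+.5)/4-.5+y0) for x,y in l]
    X=toz('wrist',p,z,s);print(((X-s['eef_pos'])@Rt(s)).round(1))
f([(277,133),(513,133),(290,308),(500,310)],220,190,48)
f([(187,335),(633,348),(192,420),(625,433)],220,60,30)
f([(242,170),(342,165),(434,165)],220,60,58)
"
```

```text
[[ 15.4 -16.8  12.9]
 [ 15.4  16.7  12.9]
 [-12.9 -15.7  12.9]
 [-13.2  15.6  12.9]]
[[ 57.7 -30.2  30.8]
 [ 55.7  34.6  30.8]
 [ 45.2 -30.1  30.8]
 [ 43.2  34.2  30.9]]
[[ 80.6 -17.9   2.7]
 [ 81.1  -6.2   2.8]
 [ 81.1   4.5   2.8]]
```

Call:
carry_out --steps '[0.15,0,1.0,0,0,0,1,0,0,1.5,0,0,0,1,0,0,1.0,0,0,0,1,0,0,0.5,0,0,0,0.5,0,0,0,0,0,0,0,0,0,0,0,0,0,-0.1,0,0,0,0,0,0,-0.2,0,0,0,0,0,0,-0.25,0,0,0,0,0,0,-0.28,0,0,0,0,0,0,-0.28,0,0,0,0,0,0,-0.28]' --grip_force 40

```text
time_s: 20.25
eef_pos: [507.8, -266.0, 20.4]
ee_rot: [0.001, 0.631, 0.775, -0.0]
force: [0.5, -0.2, 2.4]
grip_width: 0.362
```

```bash
python3 -c "
from h import *
s,_=snap('wrist','w16',(160,20,480,340),2.5)
go([508,-262,20],11.7)
print(s['dq'].round(3),s['wrist_torque'].round(2))"
```

```text
t 20.3 eef [ 507.8 -266.    20.4] yaw 11.69 turn units [ 0.008  0.014 -0.002] shift cm [0.392 0.097 0.036] grip 0.363 F [ 0.7 -0.2  3.3]
[ 0.001  0.004 -0.    -0.001 -0.004  0.   ] [ 0.01 -0.06 -0.01]
```

View pics/w16.png

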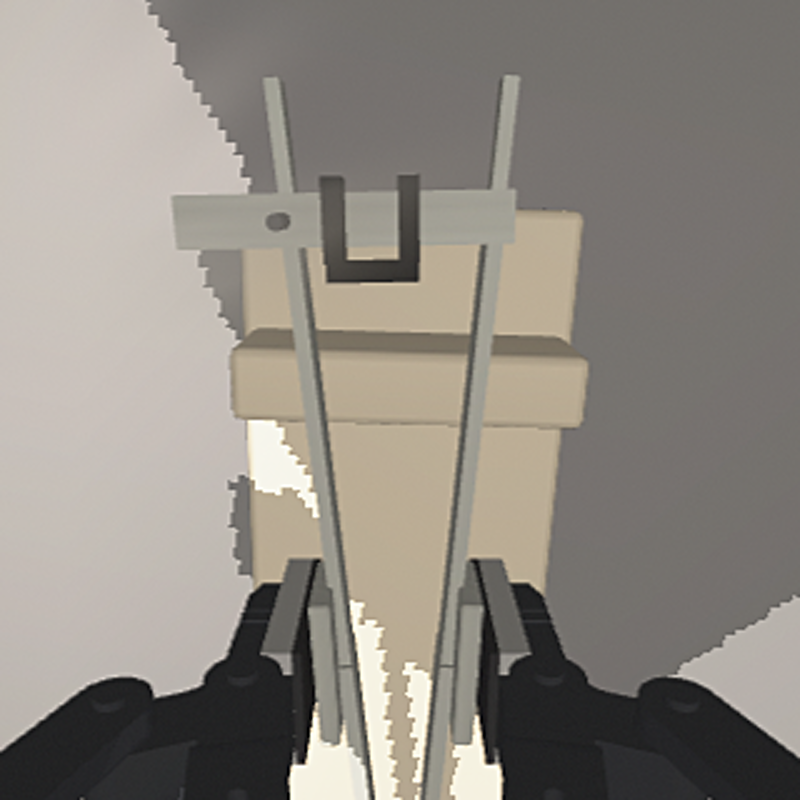

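Call:
carry_out --steps '[0,0,0,0,0,0,-0.31,0,0,0,0,0,0,-0.34,0,0,0,0,0,0,-0.37,0,0,0,0,0,0,-0.39,0,0,0,0,0,0,-0.39,0,0,0,0,0,0,-0.39,0,0,-0.3,0,0,0,-0.39,0,0,-0.7,0,0,0,-0.39,0,0,-1.2,0,0,0,-0.39,0,0,-1.2,0,0,0,-0.39,0,0,-0.6,0,0,0,-0.39,0,0,0,0,0,0,-0.39,0,0,0,0,0,0,-0.39]'

```text
time_s: 21.38
eef_pos: [507.5, -265.8, 60.3]
ee_rot: [0.0, 0.631, 0.775, -0.0]
force: [-0.2, 0.1, -1.7]
grip_width: 0.306
```

```bash
python3 -c "
from h import *
s,_=snap('wrist','w17',(160,20,480,340),2.5)
go([508,-262,20],11.7)
snap('scene','s17',(210,160,330,230),6)
print(s['dq'].round(3),s['wrist_torque'].round(2))"
```

```text
t 21.43 eef [ 507.3 -265.6   59.7] yaw 11.69 turn units [-0.004 -0.    -0.002] shift cm [0.342 0.14  3.972] grip 0.307 F [ 0.7  1.  -0.5]
[-0.002  0.019  0.012  0.001 -0.004 -0.   ] [-0.    0.03  0.01]
```

View pics/w17.png

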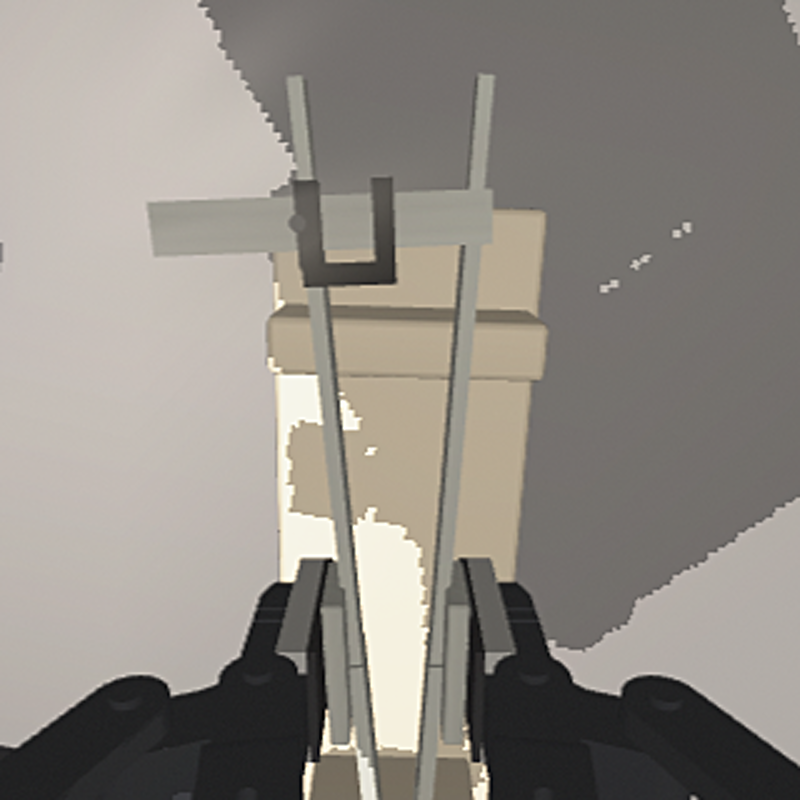

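View pics/s17.png

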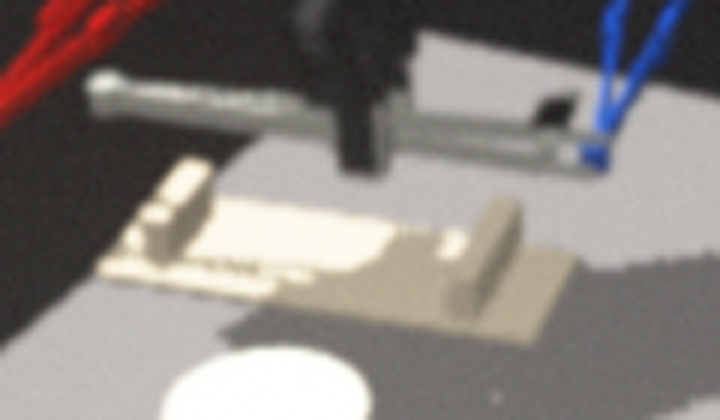

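Call:
carry_out --steps '[0,0,-0.7,0,0,0,-0.4,0,0,-1.5,0,0,0,-0.42,0,0,-2,0,0,0,-0.44,0,0,-2,0,0,0,-0.46,0,0,-1.2,0,0,0,-0.46,0,0,-0.6,0,0,0,-0.46,0,0,0,0,0,0,-0.46,0,0,0,0,0,0,-0.46,0,0,0,0,0,0,-0.46]'

```text
time_s: 22.23
eef_pos: [507.1, -265.4, 138.7]
ee_rot: [-0.001, 0.631, 0.775, -0.0]
force: [-0.0, 0.5, -0.9]
grip_width: 0.272
```

```bash
python3 -c "
from h import *
s,_=snap('wrist','w18',(240,20,400,170),5)
go([551,169,130],11.7)"
```

```text
t 22.28 eef [ 507.1 -265.4  138.7] yaw 11.69 turn units [-0.016 -0.016 -0.003] shift cm [41.652 13.109  0.873] grip 0.272 F [-0.2  0.3 -0.7]
```

View pics/w18.png

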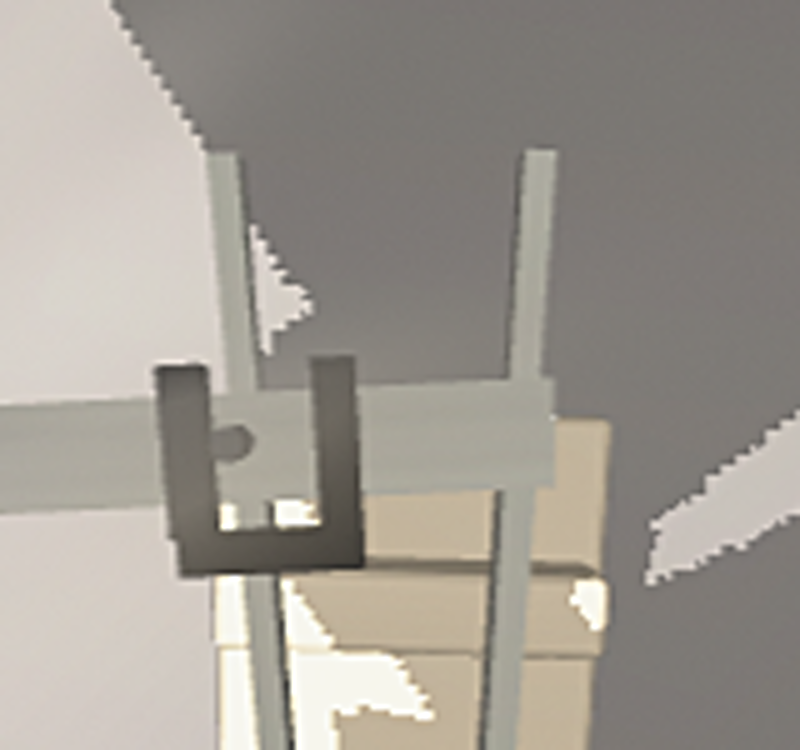

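Call:
carry_out --steps '[0.8,0.25,0,-0.01,-0.01,0,-0.47,1.8,0.57,0,0,0,0,-0.48,2.6,0.82,0,0,0,0,-0.49,3,0.94,0,0,0,0,-0.49,3,0.94,0,0,0,0,-0.49,3,0.94,0,0,0,0,-0.49,3,0.94,0,0,0,0,-0.49,3,0.94,0,0,0,0,-0.49,3,0.94,0,0,0,0,-0.49,3,0.94,0,0,0,0,-0.49,3,0.94,0,0,0,0,-0.49,2.8,0.9,0,0,0,0,-0.49,2.4,0.77,0,0,0,0,-0.49,1.9,0.62,0,0,0,0,-0.49,1.4,0.45,0,0,0,0,-0.49,0.9,0.3,0,0,0,0,-0.49,0.5,0.15,0,0,0,0,-0.49,0,0,0,0,0,0,-0.49,0,0,0,0,0,0,-0.49,0,0,0,0,0,0,-0.49]'

```text
time_s: 23.95
eef_pos: [549.2, 141.4, 139.5]
ee_rot: [0.001, 0.632, 0.775, -0.0]
force: [-0.1, -0.7, -0.5]
grip_width: 0.257
```

```bash
python3 -c "
from h import *
s,_=snap('wrist','w19',(240,20,400,170),5)
go([552.2,169.2,130.4],11.7)
print(s['dq'].round(3))"
```

```text
t 24.0 eef [549.2 141.4 139.5] yaw 11.63 turn units [ 0.006  0.013 -0.014] shift cm [2.662 0.854 0.909] grip 0.257 F [ 0.2 -0.5 -0.8]
[-0.002 -0.001 -0.003  0.002 -0.001  0.002]
```

View pics/w19.png

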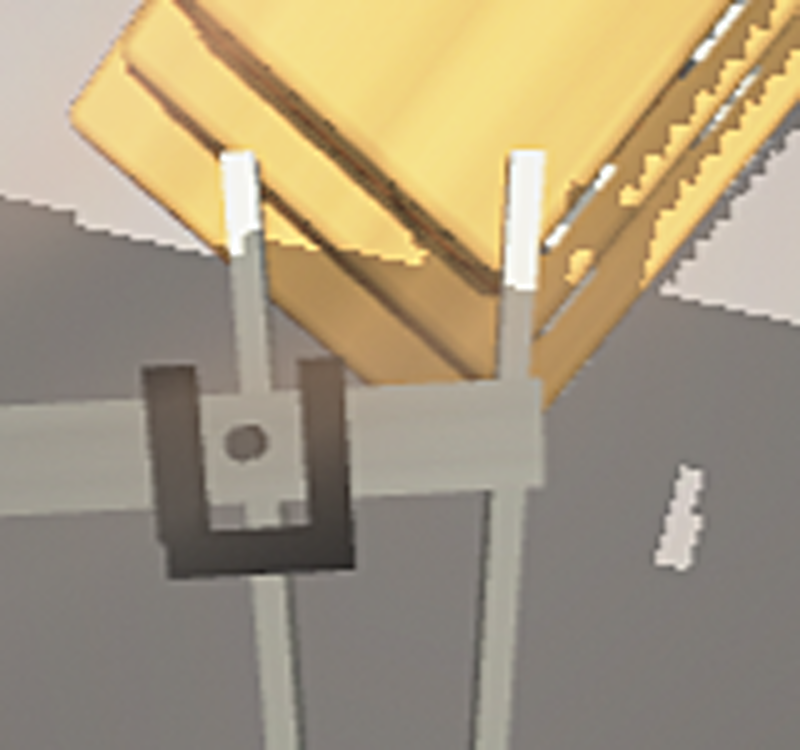

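View pics/w19_full.png

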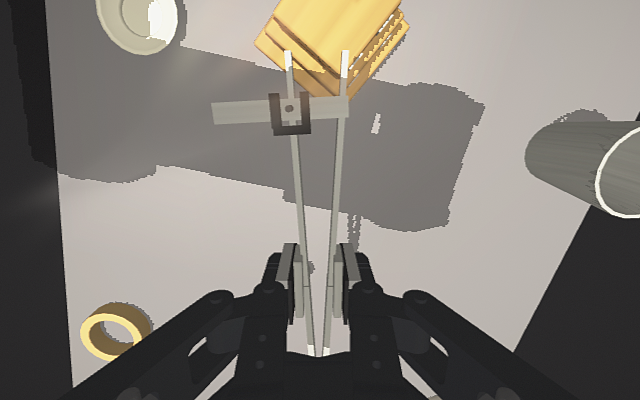

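```bash
python3 -c "
from h import *
s=readout.sense()
for dz in (14,18,22):
    p=[((x+.5)/5-.5+240,(y+.5)/5-.5+20) for x,y in [(221,152),(257,152),(510,152),(545,152),(383,152)]]
    X=toz('wrist',p,s['eef_pos'][2]+dz,s);print(dz,((X-s['eef_pos'])@Rt(s)).round(1).tolist())
"
```

```text
14 [[100.2, -13.6, -14.1], [100.2, -10.8, -14.1], [100.1, 9.0, -14.1], [100.1, 11.8, -14.1], [100.1, -0.9, -14.1]]
18 [[99.6, -13.2, -18.1], [99.6, -10.5, -18.1], [99.6, 8.8, -18.1], [99.6, 11.4, -18.1], [99.6, -0.9, -18.1]]
22 [[99.0, -12.8, -22.1], [99.0, -10.1, -22.1], [99.0, 8.5, -22.1], [99.0, 11.0, -22.1], [99.0, -0.9, -22.1]]
```

```bash
python3 -c "
from h import *
s=readout.sense()
t=np.array([532.1,266.1,0])-Rt(s)@np.array([99,-1.0,0]);print(t)
go([t[0],t[1],130.4],11.63)
snap('scene','s19',(380,140,580,280),4)"
```

```text
[5.53036391e+02 1.69334018e+02 1.10862535e-01]
t 24.0 eef [549.2 141.4 139.5] yaw 11.63 turn units [ 0.006  0.013 -0.   ] shift cm [2.659 0.936 0.909] grip 0.257 F [ 0.2 -0.5 -0.8]
```

View pics/s19.png

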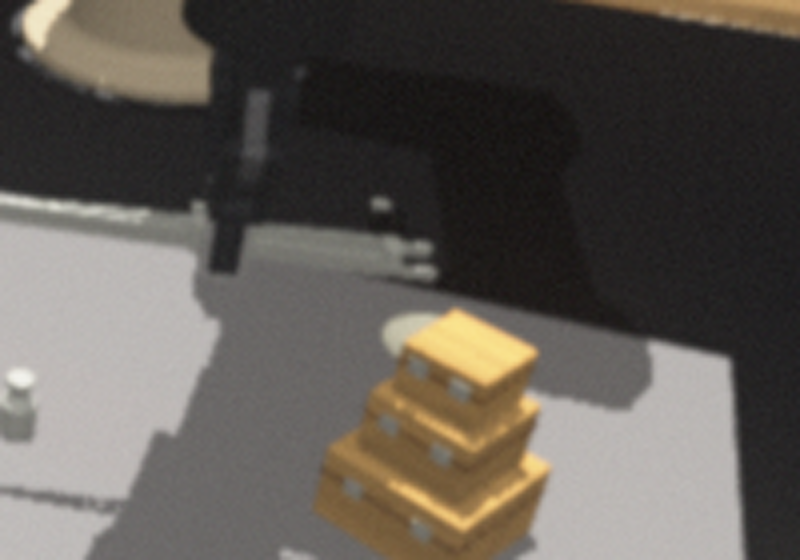

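Call:
carry_out --steps '[0.4,0.14,0,0,0,0,-0.492,0.8,0.28,0,0,0,0,-0.495,0.8,0.28,0.2,0,0,0,-0.495,0.45,0.16,0.3,0,0,0,-0.495,0.2,0.08,0.25,0,0,0,-0.495,0,0,0.12,0,0,0,-0.495,0,0,0,0,0,0,-0.495,0,0,0,0,0,0,-0.495,0,0,0,0,0,0,-0.495,0,0,0,0,0,0,-0.495]'

```text
time_s: 24.88
eef_pos: [553.1, 169.8, 130.9]
ee_rot: [0.001, 0.632, 0.775, 0.0]
force: [0.1, 0.0, -0.8]
grip_width: 0.255
```

```bash
python3 -c "
from h import *
s,_=snap('wrist','w20',(240,20,400,170),5)
go([553.04,169.33,130.4],11.63)
print(s['dq'].round(3))
snap('scene','s20',(380,160,540,300),5)"
```

```text
t 24.93 eef [553.1 169.9 130.9] yaw 11.67 turn units [0.01  0.012 0.009] shift cm [-0.052 -0.017  0.053] grip 0.251 F [-0.4  0.5 -0.8]
[ 0.002 -0.002 -0.001  0.     0.     0.003]
```

View pics/w20.png

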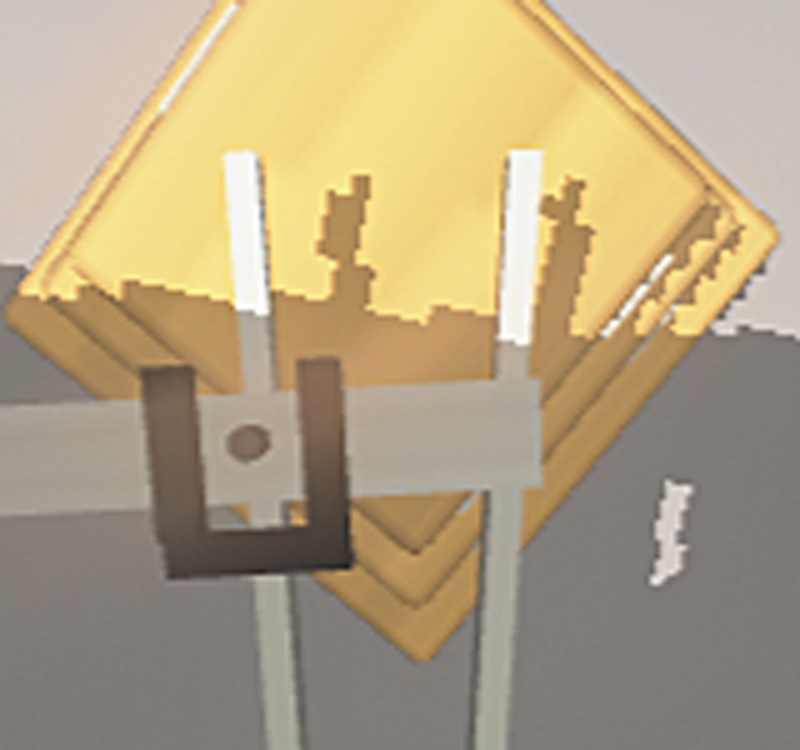

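View pics/s20.png

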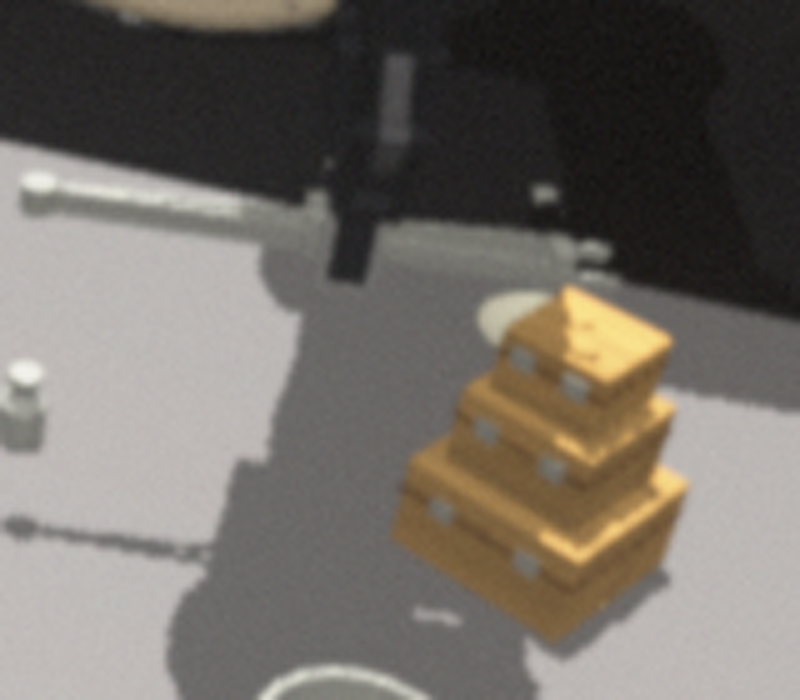

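```bash
python3 -c "
from h import *
s=readout.sense();R=Rt(s)
p=[((x+.5)/5-.5+240,(y+.5)/5-.5+20) for x,y in [(65,258),(714,192)]]
X=toz('wrist',p,115,s);print(X,X.mean(0),np.linalg.norm(X[1]-X[0]),((X.mean(0)-s['eef_pos'])@R).round(1))
p=[((x+.5)/5-.5+240,(y+.5)/5-.5+20) for x,y in [(242,152),(525,152)]]
X=toz('wrist',p,s['eef_pos'][2]+18,s);print(X,X.mean(0))
U=lambda x,y,z:s['eef_pos']+R@np.array([x,y,-(9.6+z)])
for n,P in (('tipL',U(100,-12,6)),('tipR',U(100,10,6)),('hinge',U(-121,0,18)),('hinge9',U(-121,0,9))):
    q=proj('scene',P)[0];print(n,P.round(1),q.round(1),((q-[380,160])*5).round(0))
q=proj('scene',[[*c,115] for c in [(532.1,266.1)]])[0];print(((q-[380,160])*5).round(0))
"
```

```text
[[502.11185125 256.34226479 115.        ]
 [563.11687375 274.94849453 115.        ]] [532.6143625  265.64537966 115.        ] 63.77934269698049 [97.9 -0.7 15.8]
[[521.54667305 265.0684025  148.89191572]
 [542.59838214 269.40240835 148.89191572]] [532.0725276  267.23540543 148.89191572]
tipL [521.1 265.4 146.4] [502.1 209.5] [610. 247.]
tipR [542.6 269.8 146.4] [503.7 215.6] [619. 278.]
hinge [577.5  51.4 158.6] [388.4 193.2] [ 42. 166.]
hinge9 [577.6  51.4 149.6] [387.9 197. ] [ 40. 185.]
[591. 328.]
```

```bash
python3 -c "
from h import *
snap('top','t21',(130,90,420,290),2.7)"
```

```text
(no output)
```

View pics/t21.png

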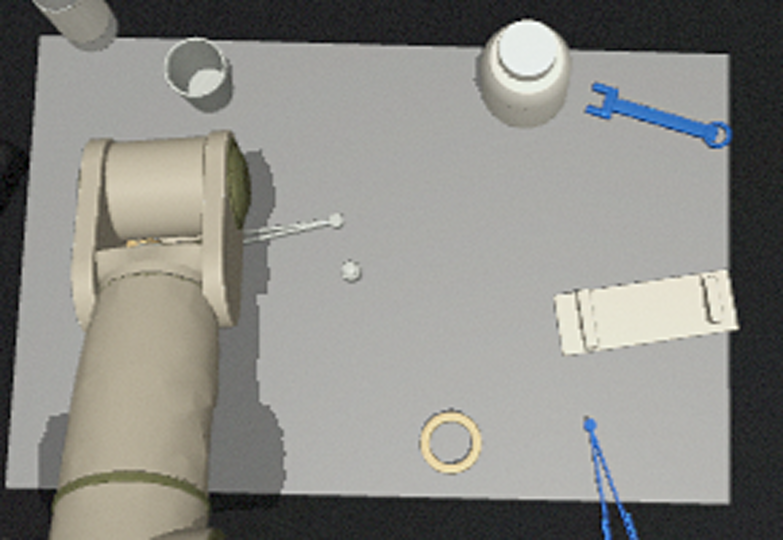

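Bystanders are where they were and the forceps are held steady. I'm handing in.

```bash
python3 -c "
from rig import finish_job,readout
print(readout.sense()['dq'].round(3)); print(finish_job())"
```

```text
[ 0.     0.     0.     0.001  0.    -0.001]
the job is handed in; nothing more can be done
None
```

The job is done and handed in at about 25 s of the 69 s allowed. I put the middle case on the large one and the small case on top. Then I lifted the forceps off their rest, squeezed them to the mark, and I am holding them over the top lid.

What the last checks showed:
- **Column:** after release, the wrist camera put the three case centres within about 0.3 mm of each other, and their sides matched in angle to within about 0.5°. The large case read the same place in each wrist view, to about 1 mm.
- **Pointer pin:** it sits in the middle of the marker's notch, to within about 0.3 mm as read off the picture.
- **Tips:** they are within about 1.5 mm of the middle of the top lid. Their height of about 30 mm above it is worked out from the arm pose, not seen directly.
- **Level and still:** in the scene camera the forceps look level, within about 1 mm over their length. The arm was at rest and touching nothing.
- **Bystanders:** the check weight, tape roll, beaker, jar and ring key looked unmoved in the last overhead view. The arm hid the dish and the column there; the scene camera shows the dish where it was.

**Cameras disagreed:** the top camera's y readings differed from the wrist camera's by 2 to 5 mm, so I placed everything by the wrist camera. The scene camera showed the top lid about 1.5 pixels from where the wrist-camera position predicts.

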